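# Run in a tote of pipe spools, set them on the painting stand, send the tote back

## Task

Push the loaded tote along the rollers until it is fully home against the stop plate of the bay, and swing the yellow gate arm fully shut behind it. With the tote held there, unload it: lay every flanged spool across both bars of the red painting stand, one to each pair of facing V cradles, bedded in both and roughly centred between its flanges. Then swing the gate fully open again and push the empty tote all the way back against the lip at the loading end, leaving the other things on the bench where they are.

Things in the scene. Friction and masses are not known exactly. Their poses are not given: they have to be found in the camera images.
- track: Bench-top roller track, fixed, 570 x 202 mm, with aluminium side rails: 11 free-turning 30 mm steel rollers, tops 60 mm above the bench; side rails 80 mm high, 186 mm apart inside. Origin: on the bench under its middle. x runs along the track towards the bay and stop, y across to the side with the gate hinge (the robot's side), z up. Yaw about 90 degrees, varying.
- stop (a point): Middle of the black rubber pad faces on the yellow stop plate that closes the bay: x = +285 mm in the track's frame, 90 mm above the bench. The plate is 202 mm wide, its top 120 mm above the bench. The front end of a tote that is fully home touches the pads.
- lip (a point): Middle of the inner face of the low steel lip across the loading end of the track, at x = -275 mm in the track's frame; its top is 75 mm above the bench, 15 mm above the rollers. The rear end of a tote that is right back touches it.
- tote: Blue open plastic tote, 280 mm long (x, along the track), 170 wide, 60 high, walls and floor 5 mm, 0.5 kg. Wooden strips 30 mm wide, 24 high inside both long sides have four slots for flanges, at x = -90, -30, 30, 90 mm. Origin: centre of its underside, on the roller tops. Track x of the origin: +145 mm fully home (rear end at +5), -135 mm right back at the lip.
- gate (a joint): Yellow gate arm, a flat bar 12 mm wide, 230 mm long, 91 to 107 mm above the bench, swinging level about a post on the robot's side of the track. 0 = shut, straight across the track 5 mm behind a tote that is home (its end stop); 1.57 = open, along the track's side, pointing away from the bay; up to 2.2 = farther out towards the robot. Stays where left (friction 0.06 N m).
- gate_knob (a point): On the axis of the black upright knob near the tip of the gate arm, 18 mm across, from the arm's top (107 mm) to 152 mm above the bench; the point is 138 mm above the bench, 213 mm from the hinge axis. With the arm shut it stands over the far side rail. It can be pinched from above or pushed sideways.
- gate_hinge (a point): Point on the gate's vertical hinge axis, 100 mm above the bench; at x = -6 mm, y = +118 mm in the track's frame. Seen from above the arm turns anticlockwise from open to shut.
- stand: Red painting stand, fixed: two level parallel bars 250 mm long, 12 mm wide, centre lines at y = +40 and -40 mm, each with four steel V cradles at x = -90, -30, 30, 90 mm, all empty at the start. Origin: on the bench under its middle; x along the bars, y across, z up; yaw small but varies. 68 mm free between the bars; legs and feet only at the ends, x = +-116 mm.
- cradle0 (a point): Centre of a spool bedded in pair 0 of facing V cradles (x = -90 mm on the stand, midway between the bars): 121 mm above the bench, the spool's axis along the stand's y. The Vs have 45 degree flanks, 40 mm wide, 20 mm deep; bottoms 104 mm and tips 124 mm above the bench.
- cradle1 (a point): Centre of a spool bedded in pair 1 of facing V cradles (x = -30 mm on the stand, midway between the bars): 121 mm above the bench, the spool's axis along the stand's y. The Vs have 45 degree flanks, 40 mm wide, 20 mm deep; bottoms 104 mm and tips 124 mm above the bench.
- cradle2 (a point): Centre of a spool bedded in pair 2 of facing V cradles (x = 30 mm on the stand, midway between the bars): 121 mm above the bench, the spool's axis along the stand's y. The Vs have 45 degree flanks, 40 mm wide, 20 mm deep; bottoms 104 mm and tips 124 mm above the bench.
- cradle3 (a point): Centre of a spool bedded in pair 3 of facing V cradles (x = 90 mm on the stand, midway between the bars): 121 mm above the bench, the spool's axis along the stand's y. The Vs have 45 degree flanks, 40 mm wide, 20 mm deep; bottoms 104 mm and tips 124 mm above the bench.
- spool0: Flanged aluminium pipe spool, 130 mm long over two square flanges of 40 x 40 x 6 mm, tube 24 mm thick between them, 0.2 kg. Origin: centre of the tube, on its axis; x along the tube. Lying flat on its flanges its axis is 20 mm above what it lies on. It starts in the tote, lying across it (its x along the tote's y), its flanges in one pair of slots. From two to four of the four spools are present.
- spool1: Flanged aluminium pipe spool, 130 mm long over two square flanges of 40 x 40 x 6 mm, tube 24 mm thick between them, 0.2 kg. Origin: centre of the tube, on its axis; x along the tube. Lying flat on its flanges its axis is 20 mm above what it lies on. It starts in the tote, lying across it (its x along the tote's y), its flanges in one pair of slots. From two to four of the four spools are present.
- spool2: Flanged aluminium pipe spool, 130 mm long over two square flanges of 40 x 40 x 6 mm, tube 24 mm thick between them, 0.2 kg. Origin: centre of the tube, on its axis; x along the tube. Lying flat on its flanges its axis is 20 mm above what it lies on. It starts in the tote, lying across it (its x along the tote's y), its flanges in one pair of slots. From two to four of the four spools are present.
- spool3: Flanged aluminium pipe spool, 130 mm long over two square flanges of 40 x 40 x 6 mm, tube 24 mm thick between them, 0.2 kg. Origin: centre of the tube, on its axis; x along the tube. Lying flat on its flanges its axis is 20 mm above what it lies on. It starts in the tote, lying across it (its x along the tote's y), its flanges in one pair of slots. From two to four of the four spools are present.
- primer: Round primer tin with red label, 90 mm across, 110 mm tall, origin at its underside. Bystander.
- thinner: White bottle, 64 mm across, 190 mm tall, origin at its underside. Bystander.
- brush: Paint brush with wooden handle, 200 mm long, lying. Bystander.
- wrench: Steel spanner, 180 mm long, lying. Bystander.
- scraper: Scraper with black handle, 200 mm long, lying. Bystander.
- tape: Roll of green masking tape, 100 mm across, 25 mm high, lying flat. Bystander.
- tin: Small tin with blue label, 80 mm across, 90 mm tall. Bystander.
Things that resemble listed ones, but are neither listed nor needed, are in the scene too. Leave any orange look-alike of the spool1 alone.

How it is judged:
By the outcome, as a careful person would: the job done as asked, in the order asked, and still so for the second after the job is handed in, with the robot touching nothing.
Of spool0, spool1, spool2, spool3 only 2 to 4 are there at a start; the rules pass over those that are not, and their reading is None.
At some moment in a run one of tote, spool0, spool1, spool2, spool3 may be knocked a few centimetres aside while the robot is not near it.
Once in a run the grip may slacken for a moment while it holds something.
It also fails if it takes over 210 s, if anything falls off the work surface, if the arm or the gripper's body presses on something with over 40 N, if the wrist force passes 120 N, or if a joint passes its speed limit or range.

## Robot

A 6-joint arm with a two-finger parallel gripper is mounted at the origin on the work surface. World frame = base frame: x ahead of the robot, y to its left, z up, the work surface at z = 0. Lengths are in m, angles in rad, forces in N, time in s.
With the tool pointing down it reaches from about 0.25 to 0.725 m from the base axis. Payload 9.7 kg.
Tool frame: the origin (TCP) lies at the very end of the fingers, on their centre line; the grasp point (between the pads) lies 19 mm behind it; z points along the fingers, y is the line along which they close (so a half turn about z gives the same grasp; the last joint's range is limited). The gripper opens to 85 mm and grips with 20 to 120 N. Pads are 22 mm wide; open, the fingers measure 114 mm over their backs; the gripper's body (76 mm by 85 mm) begins 54 mm behind the grasp point. The pads swing forward as they close: fully open they stand 13 mm farther back than shut.
Start: joints at [-1.339, 0.087, 0.176, 1.66, 0, 1.571], TCP at [0.126, -0.535, 0.231] pointing down, gripper open.
Joint ranges: [-3.13, 3.13], [-0.85, 1.81], [-1.15, 1.24], [-2.2, 2.28], [-1.44, 1.52], [-3.14, 3.14]. Speed limits (rad/s): [2.22, 2.22, 2.57, 3.14, 3.14, 3.14].

## Interface

Orientations are given as [roll, pitch, yaw] about the fixed x, y, z axes, in that order (R = Rz(yaw) Ry(pitch) Rx(roll)).
In Python, from plant import ctrl gives the robot as it stands. The module is installed in compiled form; this text tells all that it offers.
- The arm moves only by the tool servo_tool, never from a script. Its argument "commands" is a list of rows, each a list of 3 entries, a list of its own where there are three numbers: the opening, from -1 (shut) to 1 (fully open), then the shift along the tool's x, y, z in units of 0.25 m (1.0 is 0.25 m), then the turn, a rotation vector about the tool's x, y, z in units of 45 degrees (1.0 is 45 degrees). A call has 1 to 12 rows; each row shifts and turns the commanded pose from where the row before left it, along the tool's axes as they then stand; what a row does not reach is not made up. A row lasts 1/12 s, in which the tool goes at most 41.7 mm and 7.16 degrees, less where a joint would pass 70% of its speed; a pose out of reach is approached as far as the arm can. A call with a number of a shift or a turn outside -1 to 1 is refused whole. A call with a gripper value outside its range is refused whole. The fingers move at their own pace and stop on an object; "grip_force" is the grip in N (left out, the last holds). Time passes only in rows, so rows that do not move let the fingers close. It gives the time, the measured TCP pose, the force, the opening and the grip force at its end, in the units of the state.
- ctrl.get_obs(): the state, without advancing time (a new reading comes with each control period).
- ctrl.camera(name): name is "scene" or "side" or "wrist"; returns (picture, depth): 420x560x3 uint8, red, green, blue; 420x560 float32, m along the optical axis (not along the pixel's ray), 0 where there is no reading.
- ctrl.camera_model(name): a dict with "intrinsics" (3x3 intrinsics, pixels), "world_to_cam" (4x4, takes a point from world to camera coordinates). Camera axes: x right, y down, z forward; pixel columns grow to the right and rows downward; lengths in m; the calibration is good to about 2 mm. The wrist camera is an equidistant fisheye: a pixel r from the principal point sees the ray r / f radians off the axis. A picture is of the moment at which its call begins: read the wrist's pose just before it. camera_model takes no time and is no camera call; for the wrist camera it gives the pose at the moment of the call.
- ctrl.sign_off(): hands the job in; it is judged then, once.
The state is a dict: "t": time; "qpos": joint angles; "joint_vel": joint speeds; "effort": joint torques, N m; "eef_pos": TCP position; "eef_rot": TCP orientation; "ft_force": force on the tool from outside, world axes, zero at the start; "wrist_torque": the same for the moment, N m; "width": finger opening in m; "gripper_force": force on a finger pad.
Only numpy, scipy, OpenCV 4.12 (cv2) and the standard library are available. Lean on these libraries where they do the work, as an engineer would, in place of code of your own. Each camera call takes 0.05 s, during which the arm holds its last target. There are 200 camera calls.

## Working session

There is one attempt and no reset: what is moved stays moved. The work goes in short steps, Python scripts to look and compute and a tool call to move; the robot and the scene stay as the last step left them, time stands still between calls to the robot, and variables do not carry over. Pictures are saved under pics/ and viewed, at most 14 in all, crops included, and the job is handed in when it is done.

Besides the shell and the picture viewer there is one more tool, called after "Call:" in YAML: its name, and indented under it one key for each argument. servo_tool: Moves the arm, as the interface text tells. Shifts and turns lie within -1 to 1; 1 stands for 0.25 m of shift or 45 degrees of turn. Its arguments: {"type":"object","properties":{"commands":{"type":"array","items":{"type":"array"}},"grip_force":{"type":"number"}},"required":["commands"]}

```bash
mkdir -p pics; cat > h.py <<'E'
import numpy as np, cv2
from plant import ctrl
from scipy.spatial.transform import Rotation as R
def cam(n):
    m=ctrl.camera_model(n); p,d=ctrl.camera(n); return p,d,np.array(m["intrinsics"]),np.array(m["world_to_cam"])
def save(n,p): cv2.imwrite("pics/"+n,p[:,:,::-1])
def rays(uv,K,T,fish=False):
    uv=np.atleast_2d(uv).astype(float); x=(uv[:,0]-K[0,2])/K[0,0]; y=(uv[:,1]-K[1,2])/K[1,1]
    if fish:
        r=np.hypot(x,y)+1e-12; d=np.stack([np.sin(r)*x/r,np.sin(r)*y/r,np.cos(r)],1)
    else: d=np.stack([x,y,np.ones_like(x)],1)
    Rm=T[:3,:3]; o=-Rm.T@T[:3,3]; return o,d@Rm
def onplane(uv,z,K,T,fish=False):
    o,d=rays(uv,K,T,fish); return o+d*((z-o[2])/d[:,2])[:,None]
def cloud(d,K,T):
    v,u=np.mgrid[:d.shape[0],:d.shape[1]]
    P=np.stack([(u-K[0,2])/K[0,0]*d,(v-K[1,2])/K[1,1]*d,d],-1)
    return (P-T[:3,3])@T[:3,:3]
def proj(P,K,T):
    c=np.atleast_2d(P)@T[:3,:3].T+T[:3,3]; return np.stack([K[0,0]*c[:,0]/c[:,2]+K[0,2],K[1,1]*c[:,1]/c[:,2]+K[1,2]],1)
E
python3 - <<'E'
from h import *
for n in("scene","side"):
    p,d,K,T=cam(n); save(n+"0.png",p); np.savez(n+"0.npz",p=p,d=d,K=K,T=T); print(n,K[0,0],-T[:3,:3].T@T[:3,3],T[2,:3])
p,d,K,T=cam("wrist"); print(K[0,0],T)
o=ctrl.get_obs();print(o)
E
```

```text
scene 422.5270668287167 [ 0.9264373  -0.53210124  1.29077096] [-0.27241486  0.40776256 -0.87150435]
side 479.30980010330865 [-0.4690844   0.96127386  1.16106343] [ 0.58198075 -0.53993915 -0.60808233]
325.19226210127806 [[ 2.28820445e-01 -9.73468417e-01 -6.67667609e-04 -5.49915525e-01]
 [-9.33581393e-01 -2.19638941e-01  2.83168710e-01 -3.60554577e-02]
 [-2.75802442e-01 -6.41714683e-02 -9.59069881e-01  3.77968774e-01]
 [ 0.00000000e+00  0.00000000e+00  0.00000000e+00  1.00000000e+00]]
{'t': 0.15, 'qpos': array([-1.33897531e+00,  8.72922240e-02,  1.75335672e-01,  1.65979715e+00,
       -1.49286804e-05,  1.57077025e+00]), 'joint_vel': array([-1.91930425e-04, -3.82112517e-05,  3.23997331e-03, -9.06531029e-04,
        3.75912685e-05, -1.28609643e-04]), 'effort': array([ 6.58952267e-04, -5.20761073e+01,  4.65043616e+01,  1.38543875e-02,
        6.52868692e-06, -2.43353480e-05]), 'eef_pos': array([ 0.12631946, -0.53512298,  0.23077877]), 'eef_rot': array([-3.14063528e+00,  1.49037053e-05,  2.31847114e-01]), 'ft_force': array([ 0.32070395, -0.77276004, -0.41411052]), 'wrist_torque': array([-0.01575834, -0.05547006, -0.03785111]), 'gripper_force': 0.0, 'width': 0.08532901256108398}
```

View pics/scene0.png

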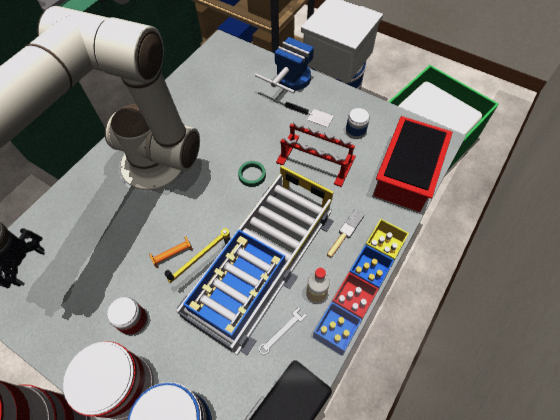

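View pics/side0.png

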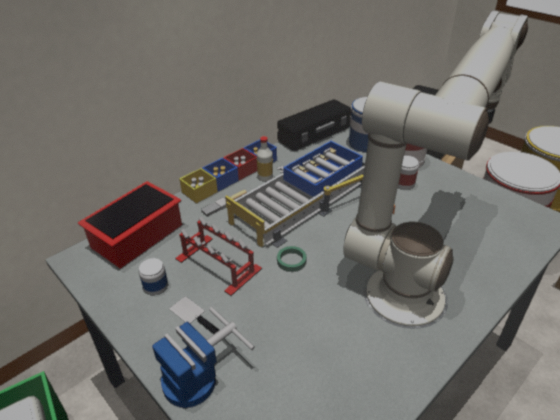

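The scene view shows the loaded tote, with four spools, at (232,285) on the track. The stop plate is at (310,185), the gate arm is open with its knob near (170,275), the stand is at (317,150), and the orange look-alike is at (170,252). The side view agrees: tote (325,167), stand (220,255).

```bash
cat > m.py <<'E'
from h import *
def load(n):
    z=np.load(n+"0.npz"); return z["p"],z["d"],z["K"],z["T"]
def rect(P):
    r=cv2.minAreaRect(P[:,:2].astype(np.float32)*1000); b=cv2.boxPoints(r); return np.round(r[0],1),np.round(r[1],1),round(r[2],2),np.round(b).tolist()
E
python3 - <<'E'
from m import *
for n in("scene","side"):
    p,d,K,T=load(n); C=cloud(d,K,T); h=cv2.cvtColor(p,cv2.COLOR_RGB2HSV); H,S,V=[h[...,i].astype(int) for i in range(3)]
    ok=(d>0)
    box=(C[...,0]>.2)&(C[...,0]<.9)&(C[...,1]>-.6)&(C[...,1]<.5)&ok
    def rep(nm,m,zlo,zhi):
        m=m&box&(C[...,2]>zlo)&(C[...,2]<zhi); k,l,st,ct=cv2.connectedComponentsWithStats(m.astype(np.uint8),connectivity=8)
        for i in range(1,k):
            if st[i,4]>25:
                P=C[l==i]; print(n,nm,st[i],"z",np.round(np.percentile(P[:,2],[5,50,95]),3),*rect(P))
    rep("blue",(H>100)&(H<125)&(S>120),.11,.13)
    rep("red",((H<6)|(H>174))&(S>130),.02,.2)
    rep("yel",(H>20)&(H<34)&(S>130),.02,.2)
    rep("rail",(S<60),.076,.084)
E
```

```text
scene blue [184 230 101 106 639] z [0.112 0.119 0.123] [ 566.2 -241. ] [171.5 281.1] 0.49 [[479.0, -101.0], [482.0, -382.0], [653.0, -381.0], [651.0, -100.0]]
scene red [281 124  74  53 714] z [0.036 0.093 0.102] [512.4 335.7] [248.4  98.1] 7.16 [[383.0, 369.0], [395.0, 272.0], [642.0, 302.0], [630.0, 400.0]]
scene red [ 375  133   46   73 1103] z [0.028 0.113 0.123] [814.4 406.6] [146.7 208.9] 8.52 [[726.0, 499.0], [757.0, 292.0], [902.0, 314.0], [871.0, 521.0]]
scene red [315 268  11  10  83] z [0.185 0.189 0.193] [ 776.6 -117.9] [26.3 25.5] 79.25 [[762.0, -128.0], [787.0, -133.0], [792.0, -107.0], [767.0, -103.0]]
scene red [333 272  35  40 213] z [0.032 0.066 0.073] [866.3 -76.2] [ 65.4 107. ] 0.26 [[833.0, -23.0], [834.0, -130.0], [899.0, -130.0], [899.0, -23.0]]
scene red [119 308  28  26 211] z [0.026 0.05  0.074] [ 373.8 -496. ] [84.2 32.2] 77.5 [[349.0, -534.0], [380.0, -541.0], [399.0, -458.0], [367.0, -451.0]]
scene red [123 347  21  30 135] z [0.107 0.139 0.185] [ 487.8 -574.6] [12.2 80.1] 61.83 [[450.0, -561.0], [520.0, -599.0], [526.0, -588.0], [455.0, -550.0]]
scene ye
[... 2988 characters left out ...]
 ] 84.93 [[785.0, -571.0], [813.0, -574.0], [825.0, -437.0], [797.0, -434.0]]
side rail [289 130  21   8  34] z [0.077 0.08  0.084] [ 823.8 -372.7] [97.5 32.6] 68.17 [[791.0, -412.0], [821.0, -424.0], [857.0, -333.0], [827.0, -321.0]]
side rail [338 166  26  18  64] z [0.077 0.08  0.083] [ 469.4 -291.2] [154.2  18.2] 89.86 [[460.0, -368.0], [478.0, -368.0], [479.0, -214.0], [460.0, -214.0]]
side rail [235 178  39  24  86] z [0.077 0.08  0.083] [658.6  39.9] [ 16.3 192.2] 0.17 [[650.0, 136.0], [651.0, -56.0], [667.0, -56.0], [666.0, 136.0]]
side rail [265 191  65  39 148] z [0.077 0.08  0.083] [465.9  16.3] [299.8  38.4] 85.67 [[435.0, -132.0], [474.0, -135.0], [496.0, 164.0], [458.0, 167.0]]
```

```bash
python3 - <<'E'
from m import *
for n in("scene","side"):
    p,d,K,T=load(n); C=cloud(d,K,T); V=p.max(2).astype(int); S=V-p.min(2)
    m=(abs(C[...,0]-.39)<.06)&(abs(C[...,1]+.33)<.06)&(C[...,2]>.115)&(C[...,2]<.165)
    P=C[m]; print(n,"knob",len(P),V[m].mean(),P.mean(0).round(4),P.min(0).round(3),P.max(0).round(3))
    top=m&(C[...,2]>.148); print(C[top].mean(0).round(4),top.sum())
    # stand
    c=np.array([.512,.336]);a=np.radians(7.16);u=np.array([np.cos(a),np.sin(a)]);v=np.array([-u[1],u[0]])
    q=C[...,:2]-c; X=q@u; Y=q@v
    for nm,zl,zh in(("bars",.085,.103),("crad",.108,.13)):
      for s in(1,-1):
        m=(abs(X)<.13)&(abs(Y-s*.04)<.025)&(C[...,2]>zl)&(C[...,2]<zh)&(d>0)
        if m.sum()>5:
          x,y=X[m],Y[m]; print(n,nm,s,m.sum(),"fit",np.polyfit(x,y,1).round(4),"med",np.median(y).round(4),"x",x.min().round(3),x.max().round(3))
          if nm=="crad": print(np.histogram(x,np.arange(-.13,.135,.01))[0])
    # spools in tote: local slot profile
    t=np.array([.5662,-.241]); m=(abs(C[...,0]-t[0])<.045)&(abs(C[...,1]-t[1])<.13)&(C[...,2]>.085)&(C[...,2]<.11)&(d>0)
    for k in range(4):
        mm=m&(abs(C[...,1]-(t[1]-.09+.06*k))<.03); P=C[mm]
        if len(P): print(n,"slot",k,len(P),np.median(P,0).round(4),np.percentile(P[:,2],95).round(4))
E
```

```text
scene knob 61 37.47540983606557 [ 0.4021 -0.3383  0.1401] [ 0.391 -0.346  0.115] [ 0.408 -0.329  0.157]
[ 0.3998 -0.3373  0.1521] 27
scene bars 1 278 fit [0.0045 0.0375] med 0.0363 x -0.124 0.124
scene bars -1 287 fit [ 0.0051 -0.0425] med -0.0435 x -0.124 0.125
scene crad 1 138 fit [0.006  0.0398] med 0.0398 x -0.113 0.111
[ 0  2 12  5  5  9  0  2 12  4  5  8  1  4 12  4  5 11  1  2 13  5  5  9
  2  0]
scene crad -1 145 fit [-0.0027 -0.0405] med -0.041 x -0.113 0.111
[ 0  2 14  5  6  8  2  3 12  5  4  7  3  3 13  6  5  9  3  4 11  4  5  9
  2  0]
scene slot 0 251 [ 0.5657 -0.3326  0.0946] 0.0993
scene slot 1 233 [ 0.5667 -0.2731  0.0946] 0.0994
scene slot 2 220 [ 0.5676 -0.2134  0.0954] 0.0998
scene slot 3 216 [ 0.5668 -0.1542  0.0947] 0.0994<stdin>:5: RuntimeWarning: Mean of empty slice.
  ret = ret.dtype.type(ret / rcount)
  ret = um.true_divide(
Traceback (most recent call last):
ValueError: zero-size array to reduction operation minimum which has no identity
```

```bash
python3 - <<'E'
from m import *
p,d,K,T=load("scene"); C=cloud(d,K,T)
for y in np.arange(-.66,-.36,.03):
    r=[]
    for x in np.arange(.1,.8,.04):
        m=(abs(C[...,0]-x)<.02)&(abs(C[...,1]-y)<.015)&(d>0); r.append(int(C[m][:,2].max()*1000) if m.sum() else -1)
    print(round(y,2),r)
E
```

```text
-0.66 [8, 6, 6, 7, 6, -1, -1, 200, 198, 198, 199, 198, 198, 197, -1, -1, -1, -1]
-0.63 [8, 6, 7, 6, 6, -1, -1, 199, 198, 200, 199, 198, 199, 199, 199, -1, -1, -1]
-0.6 [7, 343, 6, 7, 5, 7, -1, 198, 198, 200, 198, 194, 198, 199, 198, 198, -1, -1]
-0.57 [8, 396, 7, 5, 9, 8, 5, 192, 199, 199, 198, 5, 198, 198, 200, 201, 5, -1]
-0.54 [6, 424, 442, 7, 6, 5, 113, 103, 6, 8, 8, 5, 6, 189, 193, 5, 5, 78]
-0.51 [345, 454, 455, 6, 6, 115, 116, 114, 7, 5, 6, 6, 6, 7, 7, 5, 6, 84]
-0.48 [350, 350, 7, 6, 3, 115, 115, 116, 8, 6, 7, 6, 6, 6, 6, 5, 6, 6]
-0.45 [315, 303, 7, 7, 7, 111, 114, 113, 6, 7, 6, 6, 6, 9, 8, 6, 8, 6]
-0.42 [7, 5, 8, 8, 8, 8, 6, 6, 6, 5, 5, 6, 7, 7, 7, 7, 9, 5]
-0.39 [6, 626, 5, 6, 7, 5, 9, 7, 7, 84, 124, 124, 123, 124, 121, 11, 6, 6]
-0.36 [8, 656, 8, 6, 5, 6, 6, 155, 120, 82, 124, 71, 71, 117, 122, 12, 11, 6]
```

Call:
servo_tool:
  commands:
    - [-1, [0, 0, 0], [0, 0, 0.1]]
    - [-1, [0, 0, 0], [0, 0, 0.1]]
    - [-1, [0, 0, 0], [0, 0, 0.095]]
  grip_force: 60

```text
t: 0.4
eef_pos: [0.1263, -0.5352, 0.231]
eef_rot: [-3.141, 0.0, -0.004]
ft_force: [-0.3, 0.3, 0.4]
width: 0.0514
gripper_force: 0.0
```

Call:
servo_tool:
  commands:
    - [-1, [0.1, -0.03, 0], [0, 0, 0]]
    - [-1, [0.15, -0.04, 0], [0, 0, 0]]
    - [-1, [0.15, -0.04, 0], [0, 0, 0]]
    - [-1, [0.15, -0.04, 0], [0, 0, 0]]
    - [-1, [0.15, -0.04, 0], [0, 0, 0]]
    - [-1, [0.15, -0.04, 0], [0, 0, 0]]
    - [-1, [0.15, -0.04, 0], [0, 0, 0]]
    - [-1, [0.15, -0.04, 0], [0, 0, 0]]
    - [-1, [0.15, -0.04, 0], [0, 0, 0]]
    - [-1, [0.15, -0.04, 0], [0, 0, 0]]
    - [-1, [0.15, -0.04, 0], [0, 0, 0]]
    - [-1, [0.15, -0.03, 0], [0, 0, 0]]

```text
t: 1.4
eef_pos: [0.5656, -0.419, 0.2311]
eef_rot: [-3.141, 0.0, 0.0]
ft_force: [0.7, -1.8, 0.4]
width: -0.0
gripper_force: 0.0
```

Call:
servo_tool:
  commands:
    - [-1, [0.0, 0, 0], [0, 0, 0]]
    - [-1, [0, 0, 0], [0, 0, 0]]

```text
t: 1.57
eef_pos: [0.5657, -0.4191, 0.2286]
eef_rot: [-3.14, 0.003, 0.003]
ft_force: [-0.1, 0.1, 0.2]
width: -0.0002
gripper_force: 0.0
```

Call:
servo_tool:
  commands:
    - [-1, [0, 0, 0.14], [0, 0, 0]]
    - [-1, [0, 0, 0.14], [0, 0, 0]]
    - [-1, [0, 0, 0.14], [0, 0, 0]]
    - [-1, [0, 0, 0.136], [0, 0, 0]]
    - [-1, [0, 0, 0], [0, 0, 0]]
    - [-1, [0, -0.03, 0], [0, 0, 0]]
    - [-1, [0, -0.03, 0], [0, 0, 0]]
    - [-1, [0, -0.03, 0], [0, 0, 0]]
    - [-1, [0, -0.03, 0], [0, 0, 0]]
    - [-1, [0, -0.03, 0], [0, 0, 0]]

```text
t: 2.4
eef_pos: [0.5647, -0.3826, 0.0949]
eef_rot: [3.139, -0.003, 0.0]
ft_force: [-0.0, -1.5, 0.7]
width: 0.0001
gripper_force: 1.0
```

Call:
servo_tool:
  commands:
    - [-1, [0, -0.04, 0], [0, 0, 0]]
    - [-1, [0, -0.04, 0], [0, 0, 0]]
    - [-1, [0, -0.04, 0], [0, 0, 0]]
    - [-1, [0, -0.04, 0], [0, 0, 0]]
    - [-1, [0, -0.04, 0], [0, 0, 0]]
    - [-1, [0, -0.04, 0], [0, 0, 0]]
    - [-1, [0, -0.04, 0], [0, 0, 0]]
    - [-1, [0, -0.04, 0], [0, 0, 0]]
    - [-1, [0, -0.04, 0], [0, 0, 0]]
    - [-1, [0, -0.04, 0], [0, 0, 0]]
    - [-1, [0, -0.04, 0], [0, 0, 0]]
    - [-1, [0, -0.04, 0], [0, 0, 0]]

```text
t: 3.4
eef_pos: [0.5637, -0.2618, 0.0922]
eef_rot: [3.142, 0.0, 0.0]
ft_force: [0.4, -1.4, 0.3]
width: -0.0003
gripper_force: 0.8
```

Call:
servo_tool:
  commands:
    - [-1, [0, -0.04, 0], [0, 0, 0]]
    - [-1, [0, -0.04, 0], [0, 0, 0]]
    - [-1, [0, -0.04, 0], [0, 0, 0]]
    - [-1, [0, -0.04, 0], [0, 0, 0]]
    - [-1, [0, -0.03, 0], [0, 0, 0]]
    - [-1, [0, -0.03, 0], [0, 0, 0]]
    - [-1, [0, -0.02, 0], [0, 0, 0]]
    - [-1, [0, -0.02, 0], [0, 0, 0]]
    - [-1, [0, -0.02, 0], [0, 0, 0]]
    - [-1, [0, -0.02, 0], [0, 0, 0]]
    - [-1, [0, -0.02, 0], [0, 0, 0]]
    - [-1, [0, -0.02, 0], [0, 0, 0]]

```text
t: 4.4
eef_pos: [0.5638, -0.1774, 0.0922]
eef_rot: [3.142, -0.0, -0.0]
ft_force: [-0.6, -0.7, -0.1]
width: 0.0
gripper_force: 0.6
```

```bash
cat > tote.py <<'E'
from m import *
def tote(n="scene",pic=None):
    p,d,K,T=cam(n); C=cloud(d,K,T); h=cv2.cvtColor(p,cv2.COLOR_RGB2HSV); H,S=h[...,0],h[...,1]
    m=(H>100)&(H<125)&(S>120)&(C[...,2]>.112)&(C[...,2]<.127)&(abs(C[...,0]-.5635)<.12)&(C[...,1]>-.45)&(C[...,1]<.2)
    print("tote",*rect(C[m]))
    if pic: save(pic,p)
    return p,d,K,T,C
E
python3 -c "
from tote import *
tote()"
```

```text
tote [566.1 -24.2] [171. 283.] 0.87 [[478.0, 116.0], [483.0, -167.0], [654.0, -164.0], [649.0, 119.0]]
```

Call:
servo_tool:
  commands:
    - [-1, [0, -0.02, 0], [0, 0, 0]]
    - [-1, [0, -0.02, 0], [0, 0, 0]]
    - [-1, [0, -0.02, 0], [0, 0, 0]]
    - [-1, [0, -0.02, 0], [0, 0, 0]]
    - [-1, [0, -0.02, 0], [0, 0, 0]]
    - [-1, [0, -0.02, 0], [0, 0, 0]]
    - [-1, [0, -0.02, 0], [0, 0, 0]]
    - [-1, [0, -0.02, 0], [0, 0, 0]]
    - [-1, [0, -0.01, 0], [0, 0, 0]]
    - [-1, [0, -0.01, 0], [0, 0, 0]]
    - [-1, [0, -0.005, 0], [0, 0, 0]]

```text
t: 5.37
eef_pos: [0.5638, -0.1312, 0.0923]
eef_rot: [3.141, -0.0, 0.0]
ft_force: [-0.4, -7.3, -0.6]
width: 0.0001
gripper_force: 3.2
```

Call:
servo_tool:
  commands:
    - [-1, [0, -0.008, 0], [0, 0, 0]]
    - [-1, [0, -0.005, 0], [0, 0, 0]]
    - [-1, [0, 0, 0], [0, 0, 0]]

```text
t: 5.62
eef_pos: [0.5636, -0.1311, 0.0924]
eef_rot: [3.136, 0.0, -0.002]
ft_force: [-2.2, -16.4, -0.5]
width: -0.0005
gripper_force: 8.2
```

```bash
python3 -c "
from tote import *
tote()"
```

```text
tote [564.9  22.1] [172.8 284. ] 0.94 [[476.0, 163.0], [481.0, -121.0], [654.0, -118.0], [649.0, 166.0]]
```

Call:
servo_tool:
  commands:
    - [-1, [0, 0.03, 0], [0, 0, 0]]
    - [-1, [0, 0.03, 0], [0, 0, 0]]
    - [-1, [0, 0.03, 0], [0, 0, 0]]
    - [-1, [0, 0, -0.13], [0, 0, 0]]
    - [-1, [0, 0, -0.13], [0, 0, 0]]
    - [-1, [0, 0, -0.13], [0, 0, 0]]

```text
t: 6.17
eef_pos: [0.5633, -0.151, 0.1905]
eef_rot: [-3.141, 0.001, -0.0]
ft_force: [0.5, 1.2, -0.2]
width: -0.0
gripper_force: 0.0
```

Call:
servo_tool:
  commands:
    - [0.3, [-0.109, 0.126, 0], [0, 0, 0]]
    - [0.3, [-0.109, 0.126, 0], [0, 0, 0]]
    - [0.3, [-0.109, 0.126, 0], [0, 0, 0]]
    - [0.3, [-0.109, 0.126, 0], [0, 0, 0]]
    - [0.3, [-0.109, 0.126, 0], [0, 0, 0]]
    - [0.3, [-0.109, 0.126, 0], [0, 0, 0]]
    - [0.3, [0, 0, 0], [0, 0, 0]]
    - [0.3, [0, 0, 0], [0, 0, 0]]
  grip_force: 25

```text
t: 6.83
eef_pos: [0.3988, -0.3416, 0.1899]
eef_rot: [-3.141, -0.0, -0.004]
ft_force: [0.7, 0.7, 1.0]
width: 0.0554
gripper_force: 0.0
```

```bash
python3 -c "
from tote import *
tote(pic='s1.png')
p,d,K,T=cam('wrist'); save('w1.png',p)
o=ctrl.get_obs();print(o['eef_pos'],o['width'])
R_=T[:3,:3];print(-R_.T@T[:3,3]-o['eef_pos'],R_[2],K)"
```

```text
tote [565.5  21.5] [171.1 283.6] 0.83 [[478.0, 162.0], [482.0, -122.0], [653.0, -119.0], [649.0, 165.0]]
[ 0.40042414 -0.33979108  0.18980129] 0.055515555752444955
[ 0.07129086 -0.00114608  0.1417589 ] [-2.82640608e-01  5.04290297e-04 -9.59225746e-01] [[325.1922621    0.         280.62560589]
 [  0.         325.1922621  207.75887332]
 [  0.           0.           1.        ]]
```

View pics/w1.png

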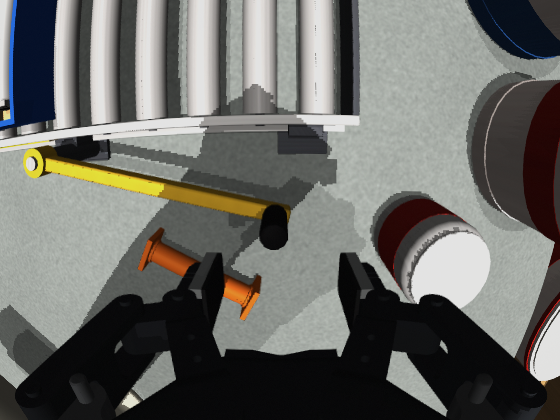

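The wrist view shows the knob's top at about (273,240) and the hinge cap at about (36,162). The orange look-alike lies at (200,275), below the gripper's path.

```bash
python3 - <<'E'
from h import *
m=ctrl.camera_model("wrist");K=np.array(m["intrinsics"]);T=np.array(m["world_to_cam"])
p=cv2.imread("pics/w1.png"); 
mk=(p.max(2)<45); mk[:195]=0; mk[252:]=0; mk[:,:255]=0; mk[:,295:]=0
v,u=np.nonzero(mk); print("black",u.min(),u.max(),v.min(),v.max(),u.mean())
print("knob top", onplane([[273.5,239]],.152,K,T,True),onplane([[275,212]],.107,K,T,True))
print("hinge",onplane([[36,162]],.115,K,T,True))
E
```

```text
black 259 287 204 249 273.5860465116279
knob top [[ 0.40011248 -0.33583746  0.152     ]] [[ 0.40300677 -0.33602644  0.107     ]]
hinge [[ 0.44835444 -0.13764699  0.115     ]]
```

Call:
servo_tool:
  commands:
    - [0.3, [0, -0.015, 0.1], [0, 0, 0]]
    - [0.3, [0, 0, 0.1], [0, 0, 0]]
    - [0.3, [0, 0, 0.045], [0, 0, 0]]
    - [-1, [0, 0, 0], [0, 0, 0]]
    - [-1, [0, 0, 0], [0, 0, 0]]
    - [-1, [0, 0, 0], [0, 0, 0]]
    - [-1, [0, 0, 0], [0, 0, 0]]
    - [-1, [0, 0, 0], [0, 0, 0]]

```text
t: 7.6
eef_pos: [0.4011, -0.3361, 0.13]
eef_rot: [3.141, -0.002, 0.001]
ft_force: [1.0, 2.7, 3.9]
width: 0.0169
gripper_force: 25.6
```

Call:
servo_tool:
  commands:
    - [-1, [0.088, 0.0147, 0], [0, 0, -0.1333]]
    - [-1, [0.088, 0.0147, 0], [0, 0, -0.1333]]
    - [-1, [0.088, 0.0147, 0], [0, 0, -0.1333]]
    - [-1, [0.088, 0.0147, 0], [0, 0, -0.1333]]
    - [-1, [0.088, 0.0147, 0], [0, 0, -0.1333]]
    - [-1, [0.088, 0.0147, 0], [0, 0, -0.1333]]
    - [-1, [0.088, 0.0147, 0], [0, 0, -0.1333]]
    - [-1, [0.088, 0.0147, 0], [0, 0, -0.1333]]
    - [-1, [0, 0, 0], [0, 0, 0]]

```text
t: 8.35
eef_pos: [0.5732, -0.2993, 0.13]
eef_rot: [3.14, -0.002, 0.847]
ft_force: [-1.1, 2.8, 6.9]
width: 0.0167
gripper_force: 26.7
```

Call:
servo_tool:
  commands:
    - [-1, [0.088, 0.0147, 0], [0, 0, -0.1333]]
    - [-1, [0.088, 0.0147, 0], [0, 0, -0.1333]]
    - [-1, [0.088, 0.0147, 0], [0, 0, -0.1333]]
    - [-1, [0.088, 0.0147, 0], [0, 0, -0.1333]]
    - [-1, [0.088, 0.0147, 0], [0, 0, -0.1333]]
    - [-1, [0.088, 0.0147, 0], [0, 0, -0.1333]]
    - [-1, [0.088, 0.0147, 0], [0, 0, -0.1333]]
    - [-1, [0.05, 0.0084, 0], [0, 0, -0.07]]
    - [-1, [0, 0, 0], [0, 0, 0]]

```text
t: 9.1
eef_pos: [0.6572, -0.1591, 0.1301]
eef_rot: [3.141, 0.0, 1.632]
ft_force: [-2.7, -0.5, 4.3]
width: 0.0165
gripper_force: 26.6
```

Call:
servo_tool:
  commands:
    - [-1, [0.06, 0.01, 0], [0, 0, -0.09]]
    - [-1, [0.04, 0.006, 0], [0, 0, -0.06]]
    - [-1, [0.02, 0.0, 0], [0, 0, -0.03]]
    - [-1, [0.01, 0, 0], [0, 0, 0]]
    - [-1, [0.01, 0, 0], [0, 0, 0]]
    - [-1, [0, 0, 0], [0, 0, 0]]

```text
t: 9.6
eef_pos: [0.6592, -0.1264, 0.1301]
eef_rot: [3.135, 0.002, 1.767]
ft_force: [10.7, -0.3, 1.6]
width: 0.0169
gripper_force: 26.6
```

Call:
servo_tool:
  commands:
    - [-1, [0.008, 0, 0], [0, 0, 0]]
    - [-1, [0.008, 0, 0], [0, 0, 0]]
    - [-1, [0, 0, 0], [0, 0, 0]]

```text
t: 9.85
eef_pos: [0.6592, -0.1257, 0.1302]
eef_rot: [3.135, 0.008, 1.764]
ft_force: [15.3, -14.2, -1.0]
width: 0.0169
gripper_force: 26.4
```

Call:
servo_tool:
  commands:
    - [0.2, [0, 0, 0], [0, 0, 0]]
    - [0.2, [0, 0, 0], [0, 0, 0]]
    - [0.2, [0, 0, 0], [0, 0, 0]]
    - [0.2, [0, 0, 0], [0, 0, 0]]
    - [0.2, [0, 0, -0.1], [0, 0, 0]]
    - [0.2, [0, 0, -0.16], [0, 0, 0]]
    - [0.2, [0, 0, -0.16], [0, 0, 0]]
    - [0.2, [0, 0, -0.1], [0, 0, 0]]

```text
t: 10.52
eef_pos: [0.6557, -0.1224, 0.2628]
eef_rot: [3.139, 0.001, 1.767]
ft_force: [1.3, -0.4, 0.2]
width: 0.0511
gripper_force: 0.0
```

```bash
cat > st.py <<'E'
from tote import *
def st(pic=None):
    p,d,K,T,C=tote(pic=pic); h=cv2.cvtColor(p,cv2.COLOR_RGB2HSV); H,S=h[...,0].astype(int),h[...,1]
    m=(H>20)&(H<34)&(S>130)&(C[...,2]>.1)&(C[...,2]<.112)&(C[...,1]<-.05)
    if m.sum()>10: print("gate",*rect(C[m]))
    return p,d,K,T,C
def slots(C,c,n=4):
    # spools in tote, around slot centres given tote centre c
    for k in range(4):
        y0=c[1]-.09+.06*k
        m=(abs(C[...,0]-c[0])<.045)&(abs(C[...,1]-y0)<.03)&(C[...,2]>.086)&(C[...,2]<.104)
        mw=(abs(C[...,0]-c[0])<.08)&(abs(C[...,1]-y0)<.03)&(C[...,2]>.098)&(C[...,2]<.112)
        P=C[m]; F=C[mw]
        print("slot",k,len(P),np.median(P,0).round(4) if len(P) else "", "flange x",F[:,0].min().round(3) if len(F) else "",F[:,0].max().round(3) if len(F) else "",len(F))
E
python3 -c "
from st import *
C=st('s2.png')[-1]; slots(C,(.565,.0235))
print(ctrl.get_obs()['eef_pos'],ctrl.get_obs()['eef_rot'])"
```

```text
tote [565.   20.7] [171.  282.4] 0.55 [[478.0, 161.0], [481.0, -121.0], [652.0, -120.0], [649.0, 163.0]]
gate [ 533.6 -132.7] [ 24.5 203.1] 87.84 [[432.0, -141.0], [635.0, -149.0], [636.0, -124.0], [433.0, -117.0]]
slot 0 176 [ 0.5644 -0.074   0.0952] flange x 0.485 0.631 123
slot 1 0  flange x 0.485 0.632 21
slot 2 19 [0.6059 0.0518 0.0964] flange x 0.601 0.63 32
slot 3 47 [0.597  0.1061 0.0947] flange x 0.59 0.636 42
[ 0.65636495 -0.12250573  0.26709805] [3.13364716e+00 3.10999815e-03 1.76690556e+00]
```

View pics/s2.png

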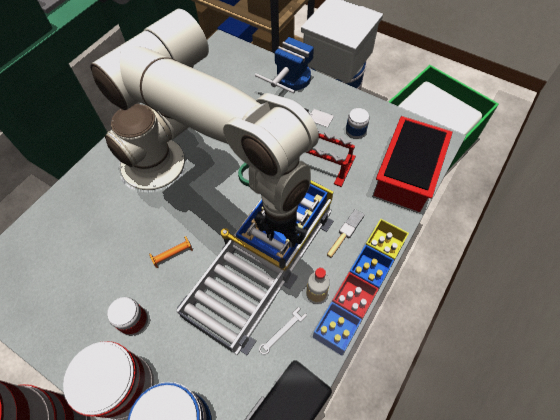

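The scene view shows the tote home in the bay at (290,220), the gate shut across the track at about (255,245) and the spools in the tote. Next is an overhead wrist look at the bay.

Call:
servo_tool:
  commands:
    - [0, [0, 0, 0], [0, 0, 0.15]]
    - [0, [0, 0, 0], [0, 0, 0.15]]
    - [0, [0, 0, 0], [0, 0, 0.15]]
    - [0, [0, 0, 0], [0, 0, 0.15]]
    - [0, [0, 0, 0], [0, 0, 0.15]]
    - [0, [0, 0, 0], [0, 0, 0.15]]
    - [0, [0, 0, 0], [0, 0, 0.15]]
    - [0, [0, 0, 0], [0, 0, 0.15]]
    - [0, [0, 0, 0], [0, 0, 0.15]]
    - [0, [0, 0, 0], [0, 0, 0.15]]
    - [0, [0, 0, 0], [0, 0, 0.15]]
    - [0, [0, 0, 0], [0, 0, 0.15]]

```text
t: 11.57
eef_pos: [0.6557, -0.1224, 0.2583]
eef_rot: [-3.141, 0.0, 0.347]
ft_force: [0.4, 0.3, 0.5]
width: 0.0427
gripper_force: 0.0
```

Call:
servo_tool:
  commands:
    - [0, [0, 0, 0], [0, 0, 0.15]]
    - [0, [0, 0, 0], [0, 0, 0.15]]
    - [0, [0, 0, 0], [0, 0, 0.15]]
    - [0, [-0.125, -0.114, -0.026], [0, 0, 0]]
    - [0, [-0.125, -0.114, -0.026], [0, 0, 0]]
    - [0, [-0.125, -0.114, -0.026], [0, 0, 0]]
    - [0, [-0.125, -0.114, -0.026], [0, 0, 0]]
    - [0, [-0.125, -0.114, -0.026], [0, 0, 0]]
    - [0, [0, 0, 0], [0, 0, 0]]
    - [0, [0, 0, 0], [0, 0, 0]]

```text
t: 12.4
eef_pos: [0.5029, 0.0084, 0.2916]
eef_rot: [-3.135, -0.003, 0.014]
ft_force: [0.9, 0.4, 0.0]
width: 0.0427
gripper_force: 0.0
```

```bash
python3 -c "
from st import *
p,d,K,T=cam('wrist'); save('w2.png',p); np.savez('w2.npz',p=p,d=d,K=K,T=T)
o=ctrl.get_obs();print(o['eef_pos'],o['eef_rot'],o['width'])
p,d,K,T=cam('side'); C=cloud(d,K,T); slots(C,(.565,.0235))"
```

```text
[0.50374505 0.00778245 0.29066057] [-3.13517555e+00 -1.33367169e-03  1.26858933e-02] 0.04253347165345184
slot 0 101 [ 0.5658 -0.0603  0.0944] flange x 0.485 0.645 64
slot 1 108 [5.64e-01 1.00e-04 9.50e-02] flange x 0.486 0.645 80
slot 2 114 [0.564  0.0604 0.0939] flange x 0.487 0.645 75
slot 3 116 [0.5657 0.1191 0.0944] flange x 0.485 0.645 92
```

View pics/w2.png

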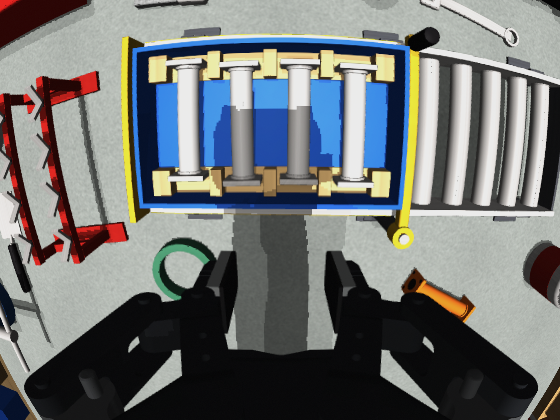

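The wrist view shows four spools upright in the picture at columns 188, 241, 298 and 354. The tote is between the stop plate (column 129) and the shut gate (column 411).

```bash
cat > ws.py <<'E'
from st import *
def wspool(p,K,T,rows,cx=None,z=.085):
    """grey/white tubes: find low-saturation runs in given world y line via row scan"""
    out=[]
    for v in rows:
        r=p[v].astype(int); s=r.max(1)-r.min(1); w=(s<25)&(r.max(1)>70)
        e=np.flatnonzero(np.diff(np.r_[0,w.astype(int),0])); 
        for a,b in zip(e[::2],e[1::2]):
            if 12<b-a<40: 
                P=onplane([[ (a+b-1)/2,v]],z,K,T,True)[0]; out.append((v,a,b,*P[:2].round(4)))
    return out
E
python3 - <<'E'
from ws import *
z=np.load("w2.npz"); p,K,T=z["p"],z["K"],z["T"]
for o in wspool(p,K,T,[95,110,140,150]): 
    if 150<o[1]<400: print(*o)
print("rim front/rear", onplane([[132.5,125],[413,125]],.12,K,T,True))
for v in(90,130): 
    print(v,[ (u,p[v,u].tolist()) for u in list(range(122,142,1))])
print("flange ends", onplane([[188,62],[188,183],[354,68],[354,186]],.105,K,T,True))
E
```

```text
95 178 199 0.5983 0.1109
95 231 252 0.5963 0.0525
95 288 310 0.5966 -0.0082
95 344 366 0.5993 -0.0683
110 178 199 0.5817 0.111
110 231 252 0.5801 0.0524
110 288 310 0.5805 -0.0085
110 344 365 0.583 -0.0682
140 179 199 0.5486 0.111
140 232 253 0.5478 0.0514
140 288 309 0.5483 -0.0086
140 343 365 0.5503 -0.0689
150 179 199 0.5375 0.1114
150 232 253 0.5369 0.0514
150 288 309 0.5375 -0.0088
150 343 364 0.5393 -0.0689
rim front/rear [[ 0.56907504  0.16196784  0.12      ]
 [ 0.57154444 -0.12303525  0.12      ]]
90 [(122, [234, 228, 59]), (123, [234, 228, 60]), (124, [234, 228, 60]), (125, [234, 228, 60]), (126, [234, 222, 58]), (127, [152, 123, 28]), (128, [45, 34, 7]), (129, [45, 34, 8]), (130, [46, 35, 8]), (131, [45, 37, 21]), (132, [48, 99, 172]), (133, [51, 131, 232]), (134, [52, 131, 232]), (135, [51, 130, 232]), (136, [33, 86, 170]), (137, [7, 21, 51]), (138, [7, 19, 45]), (139, [7, 19, 45]), (140, [7, 19, 46]), (141, [7, 19, 45])]
130 [(122, [181, 161, 60]), (123, [235, 230, 60]), (124, [235, 230, 61]), (125, [235, 230, 60]), (126, [235, 230, 61]), (127, [235, 227, 59]), (128, [171, 132, 32]), (129, [46, 34, 7]), (130, [46, 35, 8]), (131, [47, 35, 8]), (132, [48, 36, 8]), (133, [53, 87, 155]), (134, [52, 131, 232]), (135, [53, 132, 232]), (136, [53, 132, 232]), (137, [42, 105, 199]), (138, [12, 33, 74]), (139, [6, 17, 42]), (140, [8, 18, 42]), (141, [4, 17, 42])]
flange ends [[ 0.63173186  0.1052648   0.105     ]
 [ 0.50443697  0.10760652  0.105     ]
 [ 0.62590402 -0.06287299  0.105     ]
 [ 0.50344545 -0.06776894  0.105     ]]
```

```bash
python3 - <<'E'
from ws import *
z=np.load("w2.npz"); p,K,T=z["p"],z["K"],z["T"]
for v in(100,120,160): print(v,[(u,p[v,u].tolist()) for u in range(400,424)])
o,d=rays([[280,208]],K,T,True);print(o)
crop=np.hstack([p[20:235,100:150],p[20:235,385:435]]); save("c1.png",cv2.resize(crop,None,fx=2.7,fy=2.7,interpolation=cv2.INTER_NEAREST))
E
```

```text
100 [(400, [6, 19, 47]), (401, [7, 20, 49]), (402, [6, 19, 48]), (403, [6, 19, 48]), (404, [25, 63, 129]), (405, [48, 121, 221]), (406, [53, 132, 232]), (407, [53, 133, 232]), (408, [57, 134, 231]), (409, [180, 160, 160]), (410, [233, 227, 59]), (411, [234, 233, 61]), (412, [235, 232, 62]), (413, [235, 231, 61]), (414, [235, 231, 60]), (415, [235, 231, 60]), (416, [234, 229, 59]), (417, [234, 225, 58]), (418, [168, 151, 80]), (419, [128, 126, 124]), (420, [150, 146, 143]), (421, [164, 161, 158]), (422, [180, 176, 172]), (423, [192, 189, 186])]
120 [(400, [6, 19, 48]), (401, [8, 21, 49]), (402, [7, 20, 48]), (403, [13, 32, 73]), (404, [44, 109, 203]), (405, [55, 134, 232]), (406, [55, 134, 232]), (407, [54, 134, 232]), (408, [138, 158, 193]), (409, [227, 220, 70]), (410, [235, 233, 62]), (411, [235, 232, 62]), (412, [235, 231, 62]), (413, [235, 231, 61]), (414, [235, 231, 61]), (415, [235, 231, 61]), (416, [234, 228, 59]), (417, [208, 185, 70]), (418, [133, 126, 114]), (419, [147, 143, 141]), (420, [162, 159, 156]), (421, [178, 174, 171]), (422, [191, 187, 184]), (423, [205, 201, 198])]
160 [(400, [7, 19, 46]), (401, [13, 37, 80]), (402, [49, 122, 223]), (403, [53, 132, 232]), (404, [54, 132, 232]), (405, [53, 131, 232]), (406, [185, 187, 179]), (407, [235, 230, 60]), (408, [235, 232, 62]), (409, [235, 231, 61]), (410, [235, 230, 60]), (411, [235, 230, 59]), (412, [235, 229, 59]), (413, [235, 228, 59]), (414, [234, 214, 55]), (415, [137, 125, 97]), (416, [140, 137, 135]), (417, [159, 155, 152]), (418, [173, 169, 166]), (419, [187, 182, 180]), (420, [201, 197, 195]), (421, [214, 210, 206]), (422, [225, 219, 216]), (423, [232, 229, 228])]
[0.57454674 0.00827169 0.43344721]
```

View pics/c1.png

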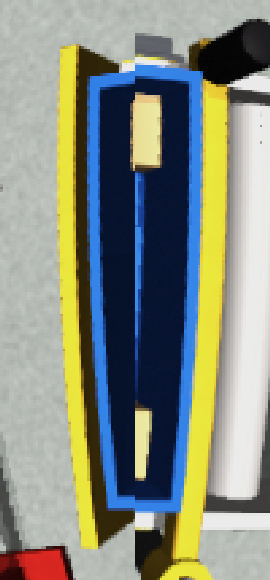

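The tote sits against the pads with an even gap, and the gate is about 5 mm behind it. I'll now pick the spool nearest the stop.

Call:
servo_tool:
  commands:
    - [0, [0.083, -0.142, 0], [0, 0, 0]]
    - [0, [0.083, -0.142, 0], [0, 0, 0]]
    - [0, [0.083, -0.142, 0], [0, 0, 0]]
    - [0, [0, 0, 0.14], [0, 0, 0]]
    - [0, [0, 0, 0.14], [0, 0, 0]]
    - [0, [0, 0, 0.14], [0, 0, 0]]
    - [0, [0, 0, 0.14], [0, 0, 0]]
    - [0, [0, 0, 0], [0, 0, 0]]
    - [0, [0, 0, 0], [0, 0, 0]]
  grip_force: 50

```text
t: 13.25
eef_pos: [0.5642, 0.0673, 0.1505]
eef_rot: [-3.094, 0.005, 0.096]
ft_force: [0.1, 0.0, 1.1]
width: 0.0428
gripper_force: 0.0
```

Call:
servo_tool:
  commands:
    - [0, [0, 0, 0], [0, 0, 0]]
    - [0, [0, 0, 0], [0, 0, 0]]
    - [0, [0, 0, 0], [0, 0, 0]]

```text
t: 13.5
eef_pos: [0.5661, 0.0679, 0.155]
eef_rot: [-3.094, -0.003, 0.096]
ft_force: [0.2, -0.2, 0.5]
width: 0.0429
gripper_force: 0.0
```

```bash
python3 -c "
from h import *
o=ctrl.get_obs();print(o)"
```

```text
{'t': 13.5, 'qpos': array([0.0954824 , 0.11607453, 0.0594756 , 1.51103873, 0.04771876,
       3.14059253]), 'joint_vel': array([ 0.00186691, -0.00407257, -0.01379097, -0.00502378,  0.0003726 ,
       -0.00027303]), 'effort': array([-7.12502142e-02, -5.38790953e+01,  4.67987144e+01,  3.30513372e-03,
        1.51944766e-01,  3.82294702e-04]), 'eef_pos': array([0.56612734, 0.06787696, 0.15499402]), 'eef_rot': array([-3.09387708, -0.00320638,  0.09648139]), 'ft_force': array([ 0.24249793, -0.16544744,  0.52859296]), 'wrist_torque': array([ 0.0188712 , -0.01074386,  0.01640631]), 'gripper_force': 0.0, 'width': 0.04294751710938938}
```

Call:
servo_tool:
  commands:
    - [0, [0, 0, -0.13], [0, 0, 0]]
    - [0, [0, 0, -0.13], [0, 0, 0]]
    - [0, [0, 0, -0.13], [0, 0, 0]]
    - [0, [0, 0, 0], [0, 0, -0.15]]
    - [0, [0, 0, 0], [0, 0, -0.15]]
    - [0, [0, 0, 0], [0, 0, -0.15]]
    - [0, [0, 0, 0], [0, 0, -0.15]]
    - [0, [0, 0, 0], [0, 0, -0.15]]
    - [0, [0, 0, 0], [0, 0, -0.15]]
    - [0, [0, 0, 0], [0, 0, -0.15]]
    - [0, [0, 0, 0], [0, 0, -0.15]]
    - [0, [0, 0, 0], [0, 0, -0.15]]

```text
t: 14.5
eef_pos: [0.5658, 0.0633, 0.2516]
eef_rot: [-3.12, -0.043, 1.162]
ft_force: [0.8, -0.6, -1.0]
width: 0.0427
gripper_force: 0.0
```

Call:
servo_tool:
  commands:
    - [0, [0, 0, 0], [0, 0, -0.15]]
    - [0, [0, 0, 0], [0, 0, -0.15]]
    - [0, [0, 0, 0], [0, 0, -0.15]]
    - [0, [0, 0, 0], [0, 0, -0.15]]
    - [0, [0, 0, 0], [0, 0, -0.15]]
    - [0, [0, 0, 0], [0, 0, -0.15]]
    - [0, [0, 0, 0], [0, 0, -0.15]]
    - [0, [0, 0, 0], [0, 0, -0.15]]
    - [0, [0, 0, 0], [0, 0, -0.15]]
    - [0, [0, 0, 0], [0, 0, -0.15]]
    - [0, [0, 0, 0], [0, 0, -0.15]]
    - [0, [0, 0, 0], [0, 0, -0.15]]

```text
t: 15.5
eef_pos: [0.5658, 0.0633, 0.2516]
eef_rot: [3.103, -0.028, 2.577]
ft_force: [0.1, 0.8, 0.2]
width: 0.0426
gripper_force: 0.0
```

Call:
servo_tool:
  commands:
    - [0, [0, 0, 0], [0, 0, -0.15]]
    - [0, [0, 0, 0], [0, 0, -0.15]]
    - [0, [0, 0, 0], [0, 0, -0.15]]
    - [0, [0, 0, 0], [0, 0, -0.15]]
    - [0, [0, 0, 0], [0, 0, -0.15]]
    - [0, [0, 0, 0], [0, 0, 0]]
    - [0, [0, 0, 0], [0, 0, 0]]

```text
t: 16.08
eef_pos: [0.5657, 0.0634, 0.2511]
eef_rot: [3.094, -0.002, -3.127]
ft_force: [-0.2, 0.8, 1.3]
width: 0.0425
gripper_force: 0.0
```

```bash
cat > go.py <<'E'
from h import *
import sys
def go(x,y,z,yaw):
    o=ctrl.get_obs(); A=R.from_euler('xyz',o['eef_rot']); D=R.from_euler('xyz',[np.pi,0,yaw])
    print("turn u",((A.inv()*D).as_rotvec()/np.radians(45)).round(3),"shift u cur",(A.inv().apply(np.array([x,y,z])-o['eef_pos'])/.25).round(3),"shift u after turn",(D.inv().apply(np.array([x,y,z])-o['eef_pos'])/.25).round(3))
if __name__=="__main__": go(*map(float,sys.argv[1:]))
E
python3 go.py .566 .114 .25 3.151
```

```text
turn u [ 0.061 -0.003  0.007] shift u cur [-0.004  0.202  0.014] shift u after turn [-0.003  0.203  0.004]
```

Call:
servo_tool:
  commands:
    - [0, [0, 0, 0], [0.061, 0, 0]]
    - [0, [0, 0.1, 0], [0, 0, 0]]
    - [0, [0, 0.1, 0], [0, 0, 0]]
    - [0, [0, 0, 0.12], [0, 0, 0]]
    - [0, [0, 0, 0.12], [0, 0, 0]]
    - [0, [0, 0, 0.12], [0, 0, 0]]
    - [0, [0, 0, 0.12], [0, 0, 0]]
    - [0, [0, 0, 0], [0, 0, 0]]
    - [0, [0, 0, 0], [0, 0, 0]]

```text
t: 16.83
eef_pos: [0.5632, 0.1131, 0.1296]
eef_rot: [-3.141, -0.006, -3.126]
ft_force: [0.0, -0.1, 0.0]
width: 0.0428
gripper_force: 0.0
```

```bash
python3 go.py .566 .114 .072 3.151; python3 -c "
from h import *
p,d,K,T=cam('wrist'); save('w3.png',p); np.savez('w3.npz',p=p,d=d,K=K,T=T)"
```

```text
turn u [-0.001 -0.008  0.008] shift u cur [-0.013  0.003  0.23 ] shift u after turn [-0.011  0.003  0.23 ]
```

View pics/w3.png

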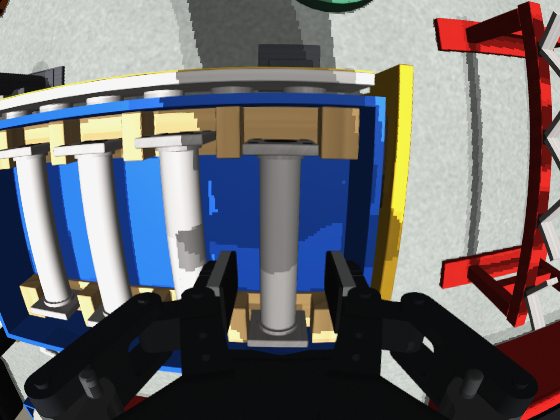

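The spool, at column 279, is centred between the fingers (mid 281). Descending and gripping.

Call:
servo_tool:
  commands:
    - [0, [-0.01, 0, 0.08], [0, 0, 0]]
    - [0, [0, 0, 0.08], [0, 0, 0]]
    - [0, [0, 0, 0.07], [0, 0, 0]]
    - [0, [0, 0, 0], [0, 0, 0]]
    - [-1, [0, 0, 0], [0, 0, 0]]
    - [-1, [0, 0, 0], [0, 0, 0]]
    - [-1, [0, 0, 0], [0, 0, 0]]
    - [-1, [0, 0, 0], [0, 0, 0]]
    - [-1, [0, 0, 0], [0, 0, 0]]

```text
t: 17.63
eef_pos: [0.5679, 0.1134, 0.0758]
eef_rot: [3.141, 0.0, -3.125]
ft_force: [-0.7, -1.1, 8.7]
width: 0.0223
gripper_force: 48.6
```

Call:
servo_tool:
  commands:
    - [-1, [0, 0, -0.06], [0, 0, 0]]
    - [-1, [0, 0, -0.12], [0, 0, 0]]
    - [-1, [0, 0, -0.12], [0, 0, 0]]
    - [-1, [0, 0, -0.12], [0, 0, 0]]
    - [-1, [0, 0, -0.12], [0, 0, 0]]
    - [-1, [0, 0, -0.06], [0, 0, 0]]
    - [-1, [0, 0, 0], [0, 0, 0]]

```text
t: 18.22
eef_pos: [0.5683, 0.1136, 0.228]
eef_rot: [3.141, 0.003, -3.124]
ft_force: [0.4, 0.7, -0.6]
width: 0.0222
gripper_force: 49.6
```

```bash
python3 go.py .6017 .3476 .22 1.70
```

```text
turn u [0.004 0.003 1.858] shift u cur [-0.15   0.933  0.033] shift u after turn [0.911 0.253 0.032]
```

Call:
servo_tool:
  commands:
    - [-1, [-0.021, 0.133, 0], [0, 0, 0]]
    - [-1, [-0.021, 0.133, 0], [0, 0, 0]]
    - [-1, [-0.021, 0.133, 0], [0, 0, 0]]
    - [-1, [-0.021, 0.133, 0], [0, 0, 0]]
    - [-1, [-0.021, 0.133, 0], [0, 0, 0]]
    - [-1, [-0.021, 0.133, 0], [0, 0, 0]]
    - [-1, [-0.021, 0.133, 0], [0, 0, 0]]
    - [-1, [0, 0, 0], [0, 0, 0.14]]
    - [-1, [0, 0, 0], [0, 0, 0.14]]
    - [-1, [0, 0, 0], [0, 0, 0.14]]
    - [-1, [0, 0, 0], [0, 0, 0.14]]
    - [-1, [0, 0, 0], [0, 0, 0.14]]

```text
t: 19.22
eef_pos: [0.5992, 0.3469, 0.221]
eef_rot: [-3.138, -0.004, 2.604]
ft_force: [0.6, 0.6, -1.5]
width: 0.0218
gripper_force: 49.7
```

Call:
servo_tool:
  commands:
    - [-1, [0, 0, 0], [0, 0, 0.14]]
    - [-1, [0, 0, 0], [0, 0, 0.14]]
    - [-1, [0, 0, 0], [0, 0, 0.14]]
    - [-1, [0, 0, 0], [0, 0, 0.14]]
    - [-1, [0, 0, 0], [0, 0, 0.14]]
    - [-1, [0, 0, 0], [0, 0, 0.14]]
    - [-1, [0, 0, 0], [0, 0, 0.14]]
    - [-1, [0, 0, 0], [0, 0, 0.14]]
    - [-1, [0, 0, 0], [0, 0, 0.038]]
    - [-1, [0, 0, 0], [0, 0, 0]]
    - [-1, [0, 0, 0], [0, 0, 0]]

```text
t: 20.13
eef_pos: [0.5992, 0.3467, 0.2214]
eef_rot: [-3.137, 0.0, 1.702]
ft_force: [0.1, -0.4, -2.0]
width: 0.022
gripper_force: 49.8
```

```bash
python3 go.py .6017 .3476 .112 1.70; python3 -c "
from h import *
p,d,K,T=cam('wrist'); save('w4.png',p); np.savez('w4.npz',p=p,d=d,K=K,T=T)"
```

```text
turn u [-0.006  0.     0.002] shift u cur [0.002 0.013 0.438] shift u after turn [0.002 0.01  0.438]
```

View pics/w4.png

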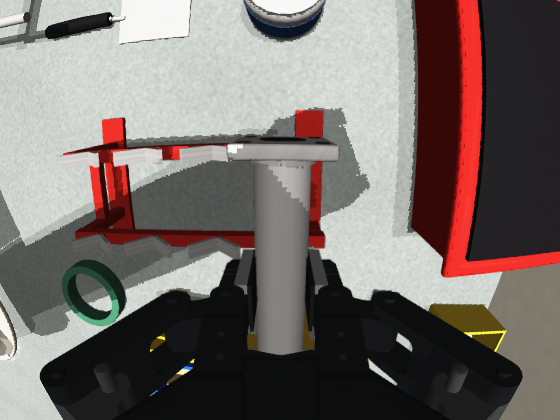

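The wrist view shows the spool's tube, at column 283, above the right-hand (far) end of the stand and parallel to the cradle pairs. I'll check the bar ends before lowering.

```bash
python3 - <<'E'
from m import *
z=np.load("w4.npz"); p,K,T=z["p"],z["K"],z["T"]
c=np.array([.5124,.336]);a=np.radians(7.4);u=np.array([np.cos(a),np.sin(a)]);v=np.array([-u[1],u[0]])
def loc(uv,zz):
    P=onplane(uv,zz,K,T,True)[:,:2]-c; return np.c_[P@u,P@v].round(4)
print(loc([[77,236],[324,238],[65,154]],.10))
h=cv2.cvtColor(p,cv2.COLOR_RGB2HSV); m=((h[...,0]<6)|(h[...,0]>174))&(h[...,1]>150)
for col in(90,160,200,230): 
    r=np.flatnonzero(m[:,col]); print(col,r[(r>130)&(r<260)].tolist())
E
```

```text
[[-0.1193 -0.037 ]
 [ 0.1247 -0.0341]
 [-0.1191  0.0463]]
90 [148, 149, 150, 166, 167, 168, 169, 170, 171, 223, 224, 225, 226, 227, 228, 229, 230, 231, 232, 233, 234]
160 [146, 147, 148, 230, 231, 232, 233, 234, 235, 236]
200 [144, 145, 231, 232, 233, 234, 235, 236, 237, 238, 239, 240]
230 [231, 232, 233, 234, 235, 236, 237, 238, 239, 240]
```

Call:
servo_tool:
  commands:
    - [-1, [0.006, 0.015, 0.12], [0, 0, 0]]
    - [-1, [0, 0, 0.12], [0, 0, 0]]
    - [-1, [0, 0, 0.1], [0, 0, 0]]
    - [-1, [0, 0, 0.05], [0, 0, 0]]
    - [-1, [0, 0, 0.03], [0, 0, 0]]
    - [-1, [0, 0, 0.015], [0, 0, 0]]
    - [-1, [0, 0, 0], [0, 0, 0]]
    - [-1, [0, 0, 0], [0, 0, 0]]

```text
t: 20.85
eef_pos: [0.6027, 0.3489, 0.1145]
eef_rot: [-3.139, -0.001, 1.701]
ft_force: [0.9, -1.5, -2.0]
width: 0.0219
gripper_force: 50.0
```

Call:
servo_tool:
  commands:
    - [-1, [0, 0, 0.008], [0, 0, 0]]
    - [-1, [0, 0, 0.004], [0, 0, 0]]
    - [-1, [0, 0, 0], [0, 0, 0]]
    - [-1, [0, 0, 0], [0, 0, 0]]

```text
t: 21.18
eef_pos: [0.6028, 0.349, 0.1122]
eef_rot: [-3.14, -0.001, 1.701]
ft_force: [-1.4, -1.1, 5.6]
width: 0.0222
gripper_force: 50.6
```

Call:
servo_tool:
  commands:
    - [0, [0, 0, 0], [0, 0, 0]]
    - [0, [0, 0, 0], [0, 0, 0]]
    - [0, [0, 0, 0], [0, 0, 0]]
    - [0, [0, 0, -0.05], [0, 0, 0]]
    - [0, [0, 0, -0.15], [0, 0, 0]]
    - [0, [0, 0, -0.15], [0, 0, 0]]
    - [0, [0, 0, -0.12], [0, 0, 0]]

```text
t: 21.77
eef_pos: [0.6025, 0.3486, 0.2314]
eef_rot: [-3.139, -0.001, 1.701]
ft_force: [0.7, 0.4, 1.0]
width: 0.0429
gripper_force: 0.0
```

Call:
servo_tool:
  commands:
    - [0, [-0.128, -0.033, 0], [0, 0, 0]]
    - [0, [-0.128, -0.033, 0], [0, 0, 0]]
    - [0, [-0.128, -0.033, 0], [0, 0, 0]]
    - [0, [-0.128, -0.033, 0], [0, 0, 0]]
    - [0, [-0.128, -0.033, 0], [0, 0, 0]]
    - [0, [-0.128, -0.033, 0], [0, 0, 0]]
    - [0, [-0.128, -0.033, 0], [0, 0, 0]]
    - [0, [-0.128, -0.033, 0], [0, 0, 0]]
    - [0, [-0.128, -0.033, 0], [0, 0, 0]]

```text
t: 22.52
eef_pos: [0.566, 0.052, 0.2292]
eef_rot: [-3.138, -0.0, 1.701]
ft_force: [1.2, -0.2, 0.7]
width: 0.0423
gripper_force: 0.0
```

Call:
servo_tool:
  commands:
    - [0, [0, 0, 0], [0, 0, -0.15]]
    - [0, [0, 0, 0], [0, 0, -0.15]]
    - [0, [0, 0, 0], [0, 0, -0.15]]
    - [0, [0, 0, 0], [0, 0, -0.15]]
    - [0, [0, 0, 0], [0, 0, -0.15]]
    - [0, [0, 0, 0], [0, 0, -0.15]]
    - [0, [0, 0, 0], [0, 0, -0.15]]
    - [0, [0, 0, 0], [0, 0, -0.15]]
    - [0, [0, 0, 0], [0, 0, -0.15]]
    - [0, [0, 0, 0], [0, 0, -0.15]]
    - [0, [0, 0, 0], [0, 0, -0.15]]
    - [0, [0, 0, 0], [0, 0, -0.15]]

```text
t: 23.52
eef_pos: [0.5665, 0.0535, 0.2292]
eef_rot: [-3.141, -0.003, 3.12]
ft_force: [-0.8, 0.3, -0.6]
width: 0.0425
gripper_force: 0.0
```

Call:
servo_tool:
  commands:
    - [0, [0, 0, 0], [0, 0, -0.046]]
    - [0, [0, 0, 0], [0, 0, 0]]
    - [0, [0, 0, 0], [0, 0, 0]]

```text
t: 23.77
eef_pos: [0.5665, 0.0535, 0.2288]
eef_rot: [-3.141, -0.004, -3.134]
ft_force: [0.4, -0.1, 0.3]
width: 0.043
gripper_force: 0.0
```

```bash
cat > look.py <<'E'
from st import *
import sys
n=sys.argv[1]; c=(.565,.024)
p,d,K,T=cam('wrist'); save('w'+n+'.png',p); np.savez('w'+n+'.npz',p=p,d=d,K=K,T=T)
np0=cam('scene'); save('sc'+n+'.png',np0[0])
P,D,K2,T2=cam('side'); save('sd'+n+'.png',P); C=cloud(D,K2,T2); slots(C,c)
# stand: points above the cradles
s=np.array([.514,.338]);a=np.radians(7.4);u=np.array([np.cos(a),np.sin(a)]);v=np.array([-u[1],u[0]])
for nm,CC,dd in(("scene",cloud(*np0[1:]),np0[1]),("side",C,D)):
    q=CC[...,:2]-s; X=q@u; Y=q@v
    for k in range(4):
        m=(abs(X+.09-.06*k)<.028)&(abs(Y)<.1)&(CC[...,2]>.126)&(CC[...,2]<.15)&(dd>0)
        if m.sum()>8: print(nm,"cradle",k,m.sum(),"z95",np.percentile(CC[m][:,2],95).round(4),"x",np.median(X[m]).round(4),"y",Y[m].min().round(4),Y[m].max().round(4), "slope",np.polyfit(Y[m],X[m],1)[0].round(3))
h=cv2.cvtColor(np0[0],cv2.COLOR_RGB2HSV); H,S=h[...,0],h[...,1]; CC=cloud(*np0[1:])
m=(H>100)&(H<125)&(S>120)&(CC[...,2]>.112)&(CC[...,2]<.127)&(abs(CC[...,0]-.5635)<.12)&(CC[...,1]>-.45)&(CC[...,1]<.2)
if m.sum()>5: print("tote",*rect(CC[m])[:3])
E
python3 look.py 5; python3 go.py .566 .054 .13 3.151
```

```text
slot 0 99 [ 0.5665 -0.0603  0.0947] flange x 0.486 0.644 68
slot 1 102 [ 0.5644 -0.      0.0945] flange x 0.487 0.645 81
slot 2 112 [0.5605 0.0609 0.0946] flange x 0.485 0.644 74
slot 3 0  flange x 0.486 0.645 12
scene cradle 3 241 z95 0.1418 x 0.088 y -0.0745 0.0625 slope 0.003
side cradle 3 242 z95 0.1422 x 0.0839 y -0.0688 0.0678 slope -0.004
tote [565.2  20.9] [171.7 283.1] 0.44
turn u [-0.    -0.005 -0.002] shift u cur [0.    0.002 0.394] shift u after turn [0.002 0.002 0.394]
```

View pics/w5.png

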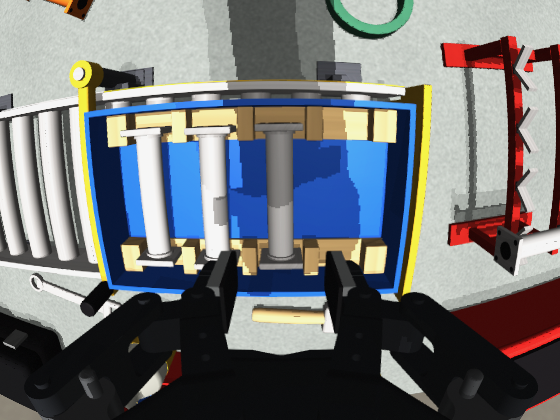

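The wrist view shows three spools left at columns 152, 215 and 280, the target centred between the fingers (column 281). The first spool lies on the far cradle pair at (515,245), and the depth check says it is bedded (top 0.142).

Call:
servo_tool:
  commands:
    - [0, [0, 0, 0.14], [0, 0, 0]]
    - [0, [0, 0, 0.14], [0, 0, 0]]
    - [0, [0, 0, 0.14], [0, 0, 0]]
    - [0, [0, 0, 0.12], [0, 0, 0]]
    - [0, [0, 0, 0.078], [0, 0, 0]]
    - [0, [0, 0, 0], [0, 0, 0]]
    - [-1, [0, 0, 0], [0, 0, 0]]
    - [-1, [0, 0, 0], [0, 0, 0]]
    - [-1, [0, 0, 0], [0, 0, 0]]
    - [-1, [0, 0, 0], [0, 0, 0]]
    - [-1, [0, 0, 0], [0, 0, 0]]

```text
t: 24.83
eef_pos: [0.5666, 0.0535, 0.0751]
eef_rot: [-3.141, -0.002, -3.133]
ft_force: [0.4, 0.5, 3.0]
width: 0.0223
gripper_force: 49.6
```

Call:
servo_tool:
  commands:
    - [-1, [0, 0, -0.06], [0, 0, 0]]
    - [-1, [0, 0, -0.12], [0, 0, 0]]
    - [-1, [0, 0, -0.12], [0, 0, 0]]
    - [-1, [0, 0, -0.12], [0, 0, 0]]
    - [-1, [0, 0, -0.12], [0, 0, 0]]
    - [-1, [0, 0, -0.06], [0, 0, 0]]
    - [-1, [0, 0, 0], [0, 0, 0]]

```text
t: 25.42
eef_pos: [0.5677, 0.0537, 0.2281]
eef_rot: [3.141, 0.002, -3.133]
ft_force: [0.8, 0.3, -0.6]
width: 0.022
gripper_force: 49.3
```

```bash
python3 go.py .5437 .344 .22 1.70
```

```text
turn u [0.002 0.002 1.847] shift u cur [0.086 1.162 0.032] shift u after turn [1.164 0.054 0.032]
```

Call:
servo_tool:
  commands:
    - [-1, [0.0096, 0.129, 0], [0, 0, 0]]
    - [-1, [0.0096, 0.129, 0], [0, 0, 0]]
    - [-1, [0.0096, 0.129, 0], [0, 0, 0]]
    - [-1, [0.0096, 0.129, 0], [0, 0, 0]]
    - [-1, [0.0096, 0.129, 0], [0, 0, 0]]
    - [-1, [0.0096, 0.129, 0], [0, 0, 0]]
    - [-1, [0.0096, 0.129, 0], [0, 0, 0]]
    - [-1, [0.0096, 0.129, 0], [0, 0, 0]]
    - [-1, [0.0096, 0.129, 0], [0, 0, 0]]
    - [-1, [0, 0, 0], [0, 0, 0.142]]
    - [-1, [0, 0, 0], [0, 0, 0.142]]
    - [-1, [0, 0, 0], [0, 0, 0.142]]

```text
t: 26.42
eef_pos: [0.5417, 0.3443, 0.2215]
eef_rot: [-3.138, -0.005, 2.812]
ft_force: [1.3, 0.7, -1.7]
width: 0.0222
gripper_force: 49.6
```

Call:
servo_tool:
  commands:
    - [-1, [0, 0, 0], [0, 0, 0.142]]
    - [-1, [0, 0, 0], [0, 0, 0.142]]
    - [-1, [0, 0, 0], [0, 0, 0.142]]
    - [-1, [0, 0, 0], [0, 0, 0.142]]
    - [-1, [0, 0, 0], [0, 0, 0.142]]
    - [-1, [0, 0, 0], [0, 0, 0.142]]
    - [-1, [0, 0, 0], [0, 0, 0.142]]
    - [-1, [0, 0, 0], [0, 0, 0.142]]
    - [-1, [0, 0, 0], [0, 0, 0.142]]
    - [-1, [0, 0, 0], [0, 0, 0.142]]
    - [-1, [0, 0, 0], [0, 0, 0]]
    - [-1, [0, 0, 0], [0, 0, 0]]

```text
t: 27.42
eef_pos: [0.542, 0.3435, 0.2224]
eef_rot: [-3.136, 0.0, 1.704]
ft_force: [0.1, 0.5, -2.1]
width: 0.0221
gripper_force: 49.6
```

```bash
python3 go.py .5437 .344 .112 1.70; python3 -c "
from h import *
p,d,K,T=cam('wrist');save('w6.png',p)
r=p[200].astype(int);print([ (u,r[u].tolist()) for u in range(240,320,6)])
p,d,K,T=cam('side'); C=cloud(d,K,T); m=(C[...,2]>.2)&(C[...,2]<.262)&(abs(C[...,0]-.544)<.03)&(abs(C[...,1]-.344)<.1)&(d>0); print('held z',np.percentile(C[m],[2,50,98],axis=0).round(3).tolist())"
```

```text
turn u [-0.007  0.001  0.005] shift u cur [0.001 0.009 0.441] shift u after turn [0.001 0.007 0.441]
[(240, [71, 73, 71]), (246, [69, 72, 69]), (252, [68, 68, 66]), (258, [97, 96, 94]), (264, [111, 109, 107]), (270, [118, 116, 114]), (276, [121, 118, 116]), (282, [119, 117, 115]), (288, [117, 116, 114]), (294, [110, 108, 106]), (300, [133, 129, 128]), (306, [103, 100, 98]), (312, [73, 76, 72]), (318, [77, 79, 77])]
held z [[0.516, 0.281, 0.216], [0.533, 0.358, 0.241], [0.557, 0.412, 0.259]]
```

Call:
servo_tool:
  commands:
    - [-1, [0, 0.007, 0.12], [0, 0, 0]]
    - [-1, [0, 0, 0.12], [0, 0, 0]]
    - [-1, [0, 0, 0.1], [0, 0, 0]]
    - [-1, [0, 0, 0.05], [0, 0, 0]]
    - [-1, [0, 0, 0.03], [0, 0, 0]]
    - [-1, [0, 0, 0.015], [0, 0, 0]]
    - [-1, [0, 0, 0.008], [0, 0, 0]]
    - [-1, [0, 0, 0.004], [0, 0, 0]]
    - [-1, [0, 0, 0], [0, 0, 0]]
    - [-1, [0, 0, 0], [0, 0, 0]]

```text
t: 28.35
eef_pos: [0.544, 0.344, 0.1129]
eef_rot: [-3.139, -0.001, 1.701]
ft_force: [0.2, 0.6, -1.2]
width: 0.0221
gripper_force: 49.5
```

Call:
servo_tool:
  commands:
    - [-1, [0, 0, 0.006], [0, 0, 0]]
    - [-1, [0, 0, 0.004], [0, 0, 0]]
    - [-1, [0, 0, 0], [0, 0, 0]]
    - [-1, [0, 0, 0], [0, 0, 0]]

```text
t: 28.68
eef_pos: [0.544, 0.3441, 0.1122]
eef_rot: [-3.14, -0.002, 1.701]
ft_force: [-4.8, -2.5, 11.2]
width: 0.0224
gripper_force: 51.1
```

Call:
servo_tool:
  commands:
    - [0, [0, 0, 0], [0, 0, 0]]
    - [0, [0, 0, 0], [0, 0, 0]]
    - [0, [0, 0, 0], [0, 0, 0]]
    - [0, [0, 0, -0.05], [0, 0, 0]]
    - [0, [0, 0, -0.15], [0, 0, 0]]
    - [0, [0, 0, -0.15], [0, 0, 0]]
    - [0, [0, 0, -0.12], [0, 0, 0]]

```text
t: 29.27
eef_pos: [0.5439, 0.3437, 0.2302]
eef_rot: [-3.139, -0.001, 1.701]
ft_force: [0.1, 1.1, 0.7]
width: 0.0427
gripper_force: 0.0
```

Call:
servo_tool:
  commands:
    - [0, [-0.127, -0.0085, 0], [0, 0, 0]]
    - [0, [-0.127, -0.0085, 0], [0, 0, 0]]
    - [0, [-0.127, -0.0085, 0], [0, 0, 0]]
    - [0, [-0.127, -0.0085, 0], [0, 0, 0]]
    - [0, [-0.127, -0.0085, 0], [0, 0, 0]]
    - [0, [-0.127, -0.0085, 0], [0, 0, 0]]
    - [0, [-0.127, -0.0085, 0], [0, 0, 0]]
    - [0, [-0.127, -0.0085, 0], [0, 0, 0]]
    - [0, [-0.127, -0.0085, 0], [0, 0, 0]]
    - [0, [-0.127, -0.0085, 0], [0, 0, 0]]
    - [0, [-0.127, -0.0085, 0], [0, 0, 0]]

```text
t: 30.18
eef_pos: [0.5659, -0.0071, 0.2279]
eef_rot: [-3.138, -0.0, 1.701]
ft_force: [-0.1, 0.1, 0.1]
width: 0.0427
gripper_force: 0.0
```

Call:
servo_tool:
  commands:
    - [0, [0, 0, 0], [0, 0, -0.15]]
    - [0, [0, 0, 0], [0, 0, -0.15]]
    - [0, [0, 0, 0], [0, 0, -0.15]]
    - [0, [0, 0, 0], [0, 0, -0.15]]
    - [0, [0, 0, 0], [0, 0, -0.15]]
    - [0, [0, 0, 0], [0, 0, -0.15]]
    - [0, [0, 0, 0], [0, 0, -0.15]]
    - [0, [0, 0, 0], [0, 0, -0.15]]
    - [0, [0, 0, 0], [0, 0, -0.15]]
    - [0, [0, 0, 0], [0, 0, -0.15]]
    - [0, [0, 0, 0], [0, 0, -0.15]]
    - [0, [0, 0, 0], [0, 0, -0.15]]

```text
t: 31.18
eef_pos: [0.5661, -0.0055, 0.2278]
eef_rot: [-3.141, -0.004, 3.12]
ft_force: [0.1, -0.4, 0.0]
width: 0.0429
gripper_force: 0.0
```

Call:
servo_tool:
  commands:
    - [0, [0, 0, 0], [0, 0, -0.046]]
    - [0, [0, 0, 0], [0, 0, 0]]
    - [0, [0, 0, 0], [0, 0, 0]]

```text
t: 31.43
eef_pos: [0.5661, -0.0055, 0.2275]
eef_rot: [-3.141, -0.004, -3.134]
ft_force: [-0.2, -0.6, 0.1]
width: 0.0428
gripper_force: 0.0
```

```bash
python3 look.py 7; python3 go.py .566 -.006 .13 3.151; python3 - <<'E'
from ws import *
z=np.load("w7.npz"); p,K,T=z["p"],z["K"],z["T"]
for o in wspool(p,K,T,[170,200,220]): 
    if 100<o[1]<400: print(*o)
E
```

```text
slot 0 108 [ 0.567  -0.0604  0.094 ] flange x 0.485 0.644 67
slot 1 106 [ 5.636e-01 -3.000e-04  9.460e-02] flange x 0.487 0.645 80
slot 2 0  flange x 0.64 0.645 13
slot 3 0  flange x 0.64 0.645 13
scene cradle 2 242 z95 0.1427 x 0.0286 y -0.0695 0.0678 slope -0.001
scene cradle 3 243 z95 0.1407 x 0.0888 y -0.0737 0.0615 slope -0.007
side cradle 2 251 z95 0.143 x 0.0241 y -0.0641 0.073 slope 0.005
side cradle 3 237 z95 0.1419 x 0.0844 y -0.0668 0.0665 slope 0.002
tote [565.6  21.2] [171.2 281.9] 0.49
turn u [-0.001 -0.005 -0.002] shift u cur [-0.001 -0.002  0.388] shift u after turn [ 0.    -0.002  0.388]
170 105 135 0.5406 -0.1615
170 198 224 0.5425 -0.0693
170 265 292 0.5427 -0.0086
200 108 138 0.5705 -0.1616
200 200 225 0.5704 -0.0691
200 266 291 0.5702 -0.0084
220 111 140 0.5912 -0.1616
220 201 226 0.5898 -0.0692
220 266 291 0.5892 -0.0084
```

Call:
servo_tool:
  commands:
    - [0, [0, 0, 0.14], [0, 0, 0]]
    - [0, [0, 0, 0.14], [0, 0, 0]]
    - [0, [0, 0, 0.14], [0, 0, 0]]
    - [0, [0, 0, 0.12], [0, 0, 0]]
    - [0, [0, 0, 0.073], [0, 0, 0]]
    - [0, [0, 0, 0], [0, 0, 0]]
    - [-1, [0, 0, 0], [0, 0, 0]]
    - [-1, [0, 0, 0], [0, 0, 0]]
    - [-1, [0, 0, 0], [0, 0, 0]]
    - [-1, [0, 0, 0], [0, 0, 0]]
    - [-1, [0, 0, 0], [0, 0, 0]]

```text
t: 32.5
eef_pos: [0.5662, -0.0056, 0.0751]
eef_rot: [-3.141, -0.002, -3.133]
ft_force: [0.4, -0.5, 3.7]
width: 0.0219
gripper_force: 49.6
```

Call:
servo_tool:
  commands:
    - [-1, [0, 0, -0.06], [0, 0, 0]]
    - [-1, [0, 0, -0.12], [0, 0, 0]]
    - [-1, [0, 0, -0.12], [0, 0, 0]]
    - [-1, [0, 0, -0.12], [0, 0, 0]]
    - [-1, [0, 0, -0.12], [0, 0, 0]]
    - [-1, [0, 0, -0.06], [0, 0, 0]]
    - [-1, [0, 0, 0], [0, 0, 0]]

```text
t: 33.08
eef_pos: [0.5673, -0.0055, 0.2281]
eef_rot: [-3.141, 0.002, -3.133]
ft_force: [0.3, -0.0, -2.4]
width: 0.0222
gripper_force: 49.3
```

```bash
python3 go.py .4842 .335 .22 1.70
```

```text
turn u [0.002 0.003 1.847] shift u cur [0.32  1.365 0.031] shift u after turn [ 1.394 -0.154  0.032]
```

Call:
servo_tool:
  commands:
    - [-1, [0.029, 0.124, 0], [0, 0, 0]]
    - [-1, [0.029, 0.124, 0], [0, 0, 0]]
    - [-1, [0.029, 0.124, 0], [0, 0, 0]]
    - [-1, [0.029, 0.124, 0], [0, 0, 0]]
    - [-1, [0.029, 0.124, 0], [0, 0, 0]]
    - [-1, [0.029, 0.124, 0], [0, 0, 0]]
    - [-1, [0.029, 0.124, 0], [0, 0, 0]]
    - [-1, [0.029, 0.124, 0], [0, 0, 0]]
    - [-1, [0.029, 0.124, 0], [0, 0, 0]]
    - [-1, [0.029, 0.124, 0], [0, 0, 0]]
    - [-1, [0.029, 0.124, 0], [0, 0, 0]]

```text
t: 34.0
eef_pos: [0.4824, 0.3361, 0.2224]
eef_rot: [-3.14, -0.005, -3.133]
ft_force: [0.4, 0.6, -0.5]
width: 0.0223
gripper_force: 49.4
```

Call:
servo_tool:
  commands:
    - [-1, [0, 0, 0], [0, 0, 0.154]]
    - [-1, [0, 0, 0], [0, 0, 0.154]]
    - [-1, [0, 0, 0], [0, 0, 0.154]]
    - [-1, [0, 0, 0], [0, 0, 0.154]]
    - [-1, [0, 0, 0], [0, 0, 0.154]]
    - [-1, [0, 0, 0], [0, 0, 0.154]]
    - [-1, [0, 0, 0], [0, 0, 0.154]]
    - [-1, [0, 0, 0], [0, 0, 0.154]]
    - [-1, [0, 0, 0], [0, 0, 0.154]]
    - [-1, [0, 0, 0], [0, 0, 0.154]]
    - [-1, [0, 0, 0], [0, 0, 0.154]]
    - [-1, [0, 0, 0], [0, 0, 0.153]]

```text
t: 35.0
eef_pos: [0.483, 0.3346, 0.2223]
eef_rot: [-3.136, 0.001, 1.694]
ft_force: [0.1, 0.8, -1.5]
width: 0.0223
gripper_force: 49.6
```

Call:
servo_tool:
  commands:
    - [-1, [0, 0, 0], [0, 0, 0]]
    - [-1, [0, 0, 0], [0, 0, 0]]

```text
t: 35.17
eef_pos: [0.483, 0.3346, 0.2227]
eef_rot: [-3.136, 0.0, 1.704]
ft_force: [0.1, 0.2, -1.4]
width: 0.0222
gripper_force: 49.6
```

```bash
python3 go.py .4842 .335 .112 1.70; cat > held.py <<'E'
from h import *
o=ctrl.get_obs()['eef_pos']; p,d,K,T=cam('side'); C=cloud(d,K,T); m=(C[...,2]>.2)&(C[...,2]<.262)&(abs(C[...,0]-o[0])<.035)&(abs(C[...,1]-o[1])<.1)&(d>0); print('held',np.percentile(C[m],[2,50,98],axis=0).round(3).tolist())
E
python3 held.py
```

```text
turn u [-0.007  0.001  0.005] shift u cur [0.001 0.007 0.443] shift u after turn [0.001 0.005 0.443]
held [[0.455, 0.27, 0.216], [0.474, 0.35, 0.241], [0.497, 0.4, 0.259]]
```

Call:
servo_tool:
  commands:
    - [-1, [0, 0.005, 0.12], [0, 0, 0]]
    - [-1, [0, 0, 0.12], [0, 0, 0]]
    - [-1, [0, 0, 0.1], [0, 0, 0]]
    - [-1, [0, 0, 0.05], [0, 0, 0]]
    - [-1, [0, 0, 0.03], [0, 0, 0]]
    - [-1, [0, 0, 0.015], [0, 0, 0]]
    - [-1, [0, 0, 0.008], [0, 0, 0]]
    - [-1, [0, 0, 0.008], [0, 0, 0]]
    - [-1, [0, 0, 0], [0, 0, 0]]
    - [-1, [0, 0, 0], [0, 0, 0]]

```text
t: 36.05
eef_pos: [0.4845, 0.3352, 0.1123]
eef_rot: [-3.139, -0.001, 1.7]
ft_force: [-0.3, 0.0, 1.8]
width: 0.0221
gripper_force: 49.8
```

Call:
servo_tool:
  commands:
    - [-1, [0, 0, 0.005], [0, 0, 0]]
    - [-1, [0, 0, 0], [0, 0, 0]]
    - [-1, [0, 0, 0], [0, 0, 0]]

```text
t: 36.3
eef_pos: [0.4845, 0.3352, 0.1122]
eef_rot: [-3.14, -0.002, 1.7]
ft_force: [-3.5, -1.7, 10.0]
width: 0.0221
gripper_force: 50.9
```

Call:
servo_tool:
  commands:
    - [0, [0, 0, 0], [0, 0, 0]]
    - [0, [0, 0, 0], [0, 0, 0]]
    - [0, [0, 0, 0], [0, 0, 0]]
    - [0, [0, 0, -0.05], [0, 0, 0]]
    - [0, [0, 0, -0.15], [0, 0, 0]]
    - [0, [0, 0, -0.15], [0, 0, 0]]
    - [0, [0, 0, -0.12], [0, 0, 0]]

```text
t: 36.88
eef_pos: [0.4844, 0.3348, 0.2307]
eef_rot: [-3.139, -0.001, 1.7]
ft_force: [0.8, 0.2, 0.4]
width: 0.0427
gripper_force: 0.0
```

Call:
servo_tool:
  commands:
    - [0, [-0.136, 0.01, 0], [0, 0, 0]]
    - [0, [-0.136, 0.01, 0], [0, 0, 0]]
    - [0, [-0.136, 0.01, 0], [0, 0, 0]]
    - [0, [-0.136, 0.01, 0], [0, 0, 0]]
    - [0, [-0.136, 0.01, 0], [0, 0, 0]]
    - [0, [-0.136, 0.01, 0], [0, 0, 0]]
    - [0, [-0.136, 0.01, 0], [0, 0, 0]]
    - [0, [-0.136, 0.01, 0], [0, 0, 0]]
    - [0, [-0.136, 0.01, 0], [0, 0, 0]]
    - [0, [-0.136, 0.01, 0], [0, 0, 0]]
    - [0, [-0.136, 0.01, 0], [0, 0, 0]]
    - [0, [-0.136, 0.01, 0], [0, 0, 0]]

```text
t: 37.88
eef_pos: [0.5669, -0.0676, 0.2282]
eef_rot: [-3.138, 0.0, 1.7]
ft_force: [0.5, 0.5, -0.8]
width: 0.0425
gripper_force: 0.0
```

Call:
servo_tool:
  commands:
    - [0, [0, 0, 0], [0, 0, -0.154]]
    - [0, [0, 0, 0], [0, 0, -0.154]]
    - [0, [0, 0, 0], [0, 0, -0.154]]
    - [0, [0, 0, 0], [0, 0, -0.154]]
    - [0, [0, 0, 0], [0, 0, -0.154]]
    - [0, [0, 0, 0], [0, 0, -0.154]]
    - [0, [0, 0, 0], [0, 0, -0.154]]
    - [0, [0, 0, 0], [0, 0, -0.154]]
    - [0, [0, 0, 0], [0, 0, -0.154]]
    - [0, [0, 0, 0], [0, 0, -0.154]]
    - [0, [0, 0, 0], [0, 0, -0.154]]
    - [0, [0, 0, 0], [0, 0, -0.153]]

```text
t: 38.88
eef_pos: [0.5668, -0.0659, 0.2281]
eef_rot: [-3.141, -0.004, -3.127]
ft_force: [-0.4, 1.1, -0.7]
width: 0.0426
gripper_force: 0.0
```

Call:
servo_tool:
  commands:
    - [0, [0, 0, 0], [0, 0, 0]]
    - [0, [0, 0, 0], [0, 0, 0]]

```text
t: 39.05
eef_pos: [0.5668, -0.0658, 0.2278]
eef_rot: [-3.141, -0.004, -3.136]
ft_force: [-0.2, 0.1, 0.2]
width: 0.0425
gripper_force: 0.0
```

```bash
python3 look.py 8; python3 go.py .566 -.066 .13 3.151; python3 - <<'E'
from ws import *
z=np.load("w8.npz"); p,K,T=z["p"],z["K"],z["T"]
for o in wspool(p,K,T,[170,200,220]): 
    if 100<o[1]<400: print(*o)
E
```

```text
slot 0 109 [ 0.565  -0.0608  0.0942] flange x 0.485 0.645 73
slot 1 0  flange x 0.486 0.644 8
slot 2 0  flange x 0.485 0.645 12
slot 3 0  flange x 0.486 0.644 18
scene cradle 1 234 z95 0.142 x -0.0307 y -0.0713 0.0645 slope 0.008
scene cradle 2 242 z95 0.1423 x 0.0285 y -0.0676 0.0674 slope 0.009
scene cradle 3 244 z95 0.1428 x 0.0881 y -0.0739 0.061 slope -0.008
side cradle 1 263 z95 0.1422 x -0.0355 y -0.0666 0.0675 slope -0.002
side cradle 2 257 z95 0.1432 x 0.0238 y -0.0639 0.0706 slope 0.005
side cradle 3 240 z95 0.1426 x 0.0839 y -0.0669 0.0671 slope 0.01
tote [565.3  22.3] [171.1 285.4] 0.58
turn u [-0.001 -0.005 -0.004] shift u cur [ 0.002 -0.     0.39 ] shift u after turn [ 0.003 -0.001  0.39 ]
170 112 149 0.5414 -0.2102
170 264 291 0.5434 -0.0697
200 115 151 0.571 -0.2107
200 265 290 0.5709 -0.0697
220 118 154 0.5915 -0.21
220 265 290 0.59 -0.0697
```

All is as expected. Last spool.

Call:
servo_tool:
  commands:
    - [0, [0, 0, 0.14], [0, 0, 0]]
    - [0, [0, 0, 0.14], [0, 0, 0]]
    - [0, [0, 0, 0.14], [0, 0, 0]]
    - [0, [0, 0, 0.12], [0, 0, 0]]
    - [0, [0, 0, 0.074], [0, 0, 0]]
    - [0, [0, 0, 0], [0, 0, 0]]
    - [-1, [0, 0, 0], [0, 0, 0]]
    - [-1, [0, 0, 0], [0, 0, 0]]
    - [-1, [0, 0, 0], [0, 0, 0]]
    - [-1, [0, 0, 0], [0, 0, 0]]
    - [-1, [0, 0, 0], [0, 0, 0]]

```text
t: 40.12
eef_pos: [0.5663, -0.0662, 0.0743]
eef_rot: [-3.141, -0.004, -3.134]
ft_force: [-1.8, -1.5, 6.5]
width: 0.0221
gripper_force: 48.9
```

Call:
servo_tool:
  commands:
    - [-1, [0, 0, -0.06], [0, 0, 0]]
    - [-1, [0, 0, -0.12], [0, 0, 0]]
    - [-1, [0, 0, -0.12], [0, 0, 0]]
    - [-1, [0, 0, -0.12], [0, 0, 0]]
    - [-1, [0, 0, -0.12], [0, 0, 0]]
    - [-1, [0, 0, -0.06], [0, 0, 0]]
    - [-1, [0, 0, 0], [0, 0, 0]]

```text
t: 40.7
eef_pos: [0.5679, -0.0658, 0.2272]
eef_rot: [-3.141, 0.001, -3.133]
ft_force: [0.5, 0.8, -1.4]
width: 0.0218
gripper_force: 49.4
```

```bash
python3 go.py .4247 .3275 .22 1.70
```

```text
turn u [-0.000e+00  1.000e-03  1.846e+00] shift u cur [0.56  1.578 0.027] shift u after turn [ 1.634 -0.365  0.029]
```

Call:
servo_tool:
  commands:
    - [-1, [0.0467, 0.1315, 0], [0, 0, 0]]
    - [-1, [0.0467, 0.1315, 0], [0, 0, 0]]
    - [-1, [0.0467, 0.1315, 0], [0, 0, 0]]
    - [-1, [0.0467, 0.1315, 0], [0, 0, 0]]
    - [-1, [0.0467, 0.1315, 0], [0, 0, 0]]
    - [-1, [0.0467, 0.1315, 0], [0, 0, 0]]
    - [-1, [0.0467, 0.1315, 0], [0, 0, 0]]
    - [-1, [0.0467, 0.1315, 0], [0, 0, 0]]
    - [-1, [0.0467, 0.1315, 0], [0, 0, 0]]
    - [-1, [0.0467, 0.1315, 0], [0, 0, 0]]
    - [-1, [0.0467, 0.1315, 0], [0, 0, 0]]
    - [-1, [0.0467, 0.1315, 0], [0, 0, 0]]

```text
t: 41.7
eef_pos: [0.4218, 0.3287, 0.222]
eef_rot: [-3.14, -0.006, -3.133]
ft_force: [0.6, 0.4, -2.0]
width: 0.0225
gripper_force: 49.5
```

Call:
servo_tool:
  commands:
    - [-1, [0, 0, 0], [0, 0, 0.154]]
    - [-1, [0, 0, 0], [0, 0, 0.154]]
    - [-1, [0, 0, 0], [0, 0, 0.154]]
    - [-1, [0, 0, 0], [0, 0, 0.154]]
    - [-1, [0, 0, 0], [0, 0, 0.154]]
    - [-1, [0, 0, 0], [0, 0, 0.154]]
    - [-1, [0, 0, 0], [0, 0, 0.154]]
    - [-1, [0, 0, 0], [0, 0, 0.154]]
    - [-1, [0, 0, 0], [0, 0, 0.154]]
    - [-1, [0, 0, 0], [0, 0, 0.154]]
    - [-1, [0, 0, 0], [0, 0, 0.154]]
    - [-1, [0, 0, 0], [0, 0, 0.153]]

```text
t: 42.7
eef_pos: [0.4227, 0.3272, 0.2219]
eef_rot: [-3.135, 0.001, 1.693]
ft_force: [0.4, -0.3, -1.5]
width: 0.0222
gripper_force: 49.7
```

Call:
servo_tool:
  commands:
    - [-1, [0, 0, 0], [0, 0, 0]]
    - [-1, [0, 0, 0], [0, 0, 0]]

```text
t: 42.87
eef_pos: [0.4228, 0.3272, 0.2226]
eef_rot: [-3.136, 0.001, 1.703]
ft_force: [0.1, -0.5, -1.4]
width: 0.0223
gripper_force: 49.7
```

```bash
python3 go.py .4247 .3275 .112 1.70; python3 held.py
```

```text
turn u [-0.008  0.001  0.004] shift u cur [0.    0.01  0.442] shift u after turn [0.    0.008 0.442]
held [[0.394, 0.264, 0.216], [0.413, 0.348, 0.241], [0.439, 0.395, 0.259]]
```

Call:
servo_tool:
  commands:
    - [-1, [0, 0.008, 0.12], [0, 0, 0]]
    - [-1, [0, 0, 0.12], [0, 0, 0]]
    - [-1, [0, 0, 0.1], [0, 0, 0]]
    - [-1, [0, 0, 0.05], [0, 0, 0]]
    - [-1, [0, 0, 0.03], [0, 0, 0]]
    - [-1, [0, 0, 0.015], [0, 0, 0]]
    - [-1, [0, 0, 0.008], [0, 0, 0]]
    - [-1, [0, 0, 0.008], [0, 0, 0]]
    - [-1, [0, 0, 0], [0, 0, 0]]
    - [-1, [0, 0, 0], [0, 0, 0]]

```text
t: 43.75
eef_pos: [0.425, 0.3279, 0.1122]
eef_rot: [-3.138, -0.001, 1.7]
ft_force: [0.5, 0.0, -3.1]
width: 0.022
gripper_force: 49.7
```

Call:
servo_tool:
  commands:
    - [-1, [0, 0, 0.004], [0, 0, 0]]
    - [-1, [0, 0, 0], [0, 0, 0]]
    - [-1, [0, 0, 0], [0, 0, 0]]

```text
t: 44.0
eef_pos: [0.425, 0.3279, 0.1116]
eef_rot: [-3.139, -0.001, 1.7]
ft_force: [-2.0, -1.1, 6.0]
width: 0.0223
gripper_force: 50.3
```

Call:
servo_tool:
  commands:
    - [0, [0, 0, 0], [0, 0, 0]]
    - [0, [0, 0, 0], [0, 0, 0]]
    - [0, [0, 0, 0], [0, 0, 0]]
    - [0, [0, 0, -0.05], [0, 0, 0]]
    - [0, [0, 0, -0.15], [0, 0, 0]]
    - [0, [0, 0, -0.15], [0, 0, 0]]
    - [0, [0, 0, -0.12], [0, 0, 0]]

```text
t: 44.58
eef_pos: [0.425, 0.3275, 0.2312]
eef_rot: [-3.139, -0.001, 1.7]
ft_force: [0.6, 1.2, 1.3]
width: 0.0428
gripper_force: 0.0
```

Call:
servo_tool:
  commands:
    - [0, [-0.128, 0.046, 0], [0, 0, 0]]
    - [0, [-0.128, 0.046, 0], [0, 0, 0]]
    - [0, [-0.128, 0.046, 0], [0, 0, 0]]
    - [0, [-0.128, 0.046, 0], [0, 0, 0]]
    - [0, [-0.128, 0.046, 0], [0, 0, 0]]
    - [0, [-0.128, 0.046, 0], [0, 0, 0]]
    - [0, [-0.128, 0.046, 0], [0, 0, 0]]
    - [0, [-0.128, 0.046, 0], [0, 0, 0]]
    - [0, [-0.128, 0.046, 0], [0, 0, 0]]
    - [0, [-0.128, 0.046, 0], [0, 0, 0]]
    - [0, [-0.128, 0.046, 0], [0, 0, 0]]
    - [0, [-0.128, 0.046, 0], [0, 0, 0]]

```text
t: 45.58
eef_pos: [0.6119, -0.0371, 0.2281]
eef_rot: [-3.138, -0.0, 1.7]
ft_force: [0.1, 0.4, -0.5]
width: 0.0431
gripper_force: 0.0
```

```bash
python3 look.py 9; python3 go.py .6585 -.1255 .2 1.70; python3 - <<'E'
from h import *
for n in("scene","side"):
    p,d,K,T=cam(n); C=cloud(d,K,T); V=p.max(2)
    m=(abs(C[...,0]-.659)<.03)&(abs(C[...,1]+.126)<.03)&(C[...,2]>.125)&(C[...,2]<.16)&(d>0)&(V<90); print(n,m.sum(), C[m].mean(0).round(4) if m.sum() else '')
E
```

```text
slot 0 0  flange x 0.487 0.644 7
slot 1 0  flange x 0.485 0.645 15
slot 2 0  flange x 0.485 0.645 13
slot 3 0  flange x 0.486 0.644 19
scene cradle 1 120 z95 0.1414 x -0.0299 y -0.0134 0.0627 slope 0.062
scene cradle 2 239 z95 0.1422 x 0.0285 y -0.0668 0.0676 slope -0.003
scene cradle 3 240 z95 0.1414 x 0.0881 y -0.0733 0.0614 slope 0.007
side cradle 0 287 z95 0.1416 x -0.095 y -0.0638 0.0706 slope -0.006
side cradle 1 264 z95 0.1419 x -0.0355 y -0.0659 0.066 slope -0.011
side cradle 2 243 z95 0.1433 x 0.0242 y -0.0614 0.0721 slope -0.007
side cradle 3 242 z95 0.1415 x 0.0837 y -0.0678 0.0661 slope -0.008
tote [566.1  21.2] [171.7 283.6] 0.13
turn u [-0.006 -0.    -0.004] shift u cur [-0.373  0.141  0.108] shift u after turn [-0.373  0.139  0.108]
scene 44 [ 0.6604 -0.1316  0.1452]
side 28 [ 0.6547 -0.1213  0.142 ]
```

View pics/sd9.png

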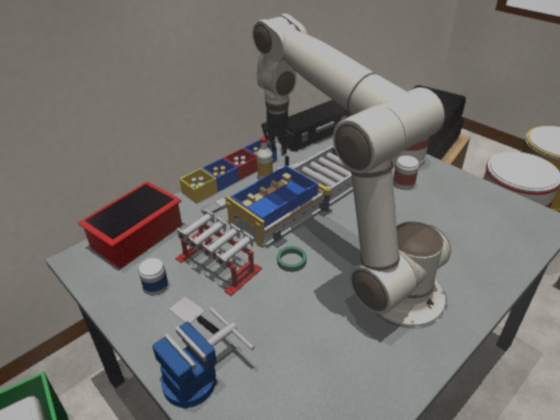

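The side view shows all four spools across the stand around (215,240) and the empty tote in the bay at (275,198). Now for the gate.

Call:
servo_tool:
  commands:
    - [0, [-0.124, 0.047, 0], [0, 0, 0]]
    - [0, [-0.124, 0.047, 0], [0, 0, 0]]
    - [0, [-0.124, 0.046, 0], [0, 0, 0]]
    - [0, [0, 0, 0], [0, 0, 0]]
    - [0, [0, 0, 0.13], [0, 0, 0]]
    - [0, [0, 0, 0.13], [0, 0, 0]]
    - [0, [0, 0, 0.12], [0, 0, 0]]
    - [0, [0, 0, 0.01], [0, 0, 0]]
    - [0, [0, 0, 0], [0, 0, 0]]
  grip_force: 25

```text
t: 46.58
eef_pos: [0.6565, -0.1217, 0.1287]
eef_rot: [-3.134, -0.001, 1.701]
ft_force: [0.2, -0.9, 0.5]
width: 0.0426
gripper_force: 0.0
```

Call:
servo_tool:
  commands:
    - [-1, [0, 0, 0], [0, 0, 0]]
    - [-1, [0, 0, 0], [0, 0, 0]]
    - [-1, [0, 0, 0], [0, 0, 0]]
    - [-1, [0, 0, 0], [0, 0, 0]]
    - [-1, [0, 0, 0], [0, 0, 0]]

```text
t: 47.0
eef_pos: [0.659, -0.1232, 0.1327]
eef_rot: [3.141, 0.001, 1.7]
ft_force: [0.2, 0.9, 7.1]
width: 0.0167
gripper_force: 24.9
```

Call:
servo_tool:
  commands:
    - [-1, [-0.04, -0.007, 0], [0, 0, 0.06]]
    - [-1, [-0.0877, -0.0161, 0], [0, 0, 0.1333]]
    - [-1, [-0.0877, -0.0161, 0], [0, 0, 0.1333]]
    - [-1, [-0.0877, -0.0161, 0], [0, 0, 0.1333]]
    - [-1, [-0.0877, -0.0161, 0], [0, 0, 0.1333]]
    - [-1, [-0.0877, -0.0161, 0], [0, 0, 0.1333]]
    - [-1, [-0.0877, -0.0161, 0], [0, 0, 0.1333]]
    - [-1, [-0.0877, -0.0161, 0], [0, 0, 0.1333]]
    - [-1, [0, 0, 0], [0, 0, 0]]

```text
t: 47.75
eef_pos: [0.5966, -0.2783, 0.1329]
eef_rot: [3.135, 0.003, 0.909]
ft_force: [12.3, -11.4, -0.2]
width: 0.0166
gripper_force: 25.8
```

Call:
servo_tool:
  commands:
    - [-1, [-0.0877, -0.0061, 0], [0, 0, 0.1333]]
    - [-1, [-0.0877, -0.0161, 0], [0, 0, 0.1333]]
    - [-1, [-0.0877, -0.0161, 0], [0, 0, 0.1333]]
    - [-1, [-0.0877, -0.0161, 0], [0, 0, 0.1333]]
    - [-1, [0, 0, 0], [0, 0, 0]]

```text
t: 48.17
eef_pos: [0.5224, -0.3265, 0.1328]
eef_rot: [3.138, 0.003, 0.491]
ft_force: [3.9, -6.4, 0.6]
width: 0.0166
gripper_force: 26.2
```

Call:
servo_tool:
  commands:
    - [-1, [-0.0877, -0.0121, 0], [0, 0, 0.1333]]
    - [-1, [-0.0877, -0.0161, 0], [0, 0, 0.1333]]
    - [-1, [-0.0877, -0.0161, 0], [0, 0, 0.1333]]
    - [-1, [-0.0877, -0.0161, 0], [0, 0, 0.1333]]
    - [-1, [-0.0877, -0.0161, 0], [0, 0, 0.1333]]
    - [-1, [0, 0, 0], [0, 0, 0]]
    - [-1, [0, 0, 0], [0, 0, 0]]

```text
t: 48.75
eef_pos: [0.4142, -0.338, 0.1328]
eef_rot: [3.137, 0.002, -0.025]
ft_force: [-0.3, -7.3, -0.6]
width: 0.0166
gripper_force: 26.3
```

Call:
servo_tool:
  commands:
    - [0, [0, 0, 0], [0, 0, 0]]
    - [0, [0, 0, 0], [0, 0, 0]]
    - [0, [0, 0, 0], [0, 0, 0]]
    - [0, [0, 0, -0.05], [0, 0, 0]]
    - [0, [0, 0, -0.12], [0, 0, 0]]
    - [-1, [0, 0, -0.12], [0, 0, -0.032]]
    - [-1, [0, 0, 0], [0, 0, 0]]

```text
t: 49.33
eef_pos: [0.4166, -0.337, 0.21]
eef_rot: [3.136, -0.002, 0.005]
ft_force: [0.8, -0.3, 0.6]
width: 0.0194
gripper_force: 0.0
```

Call:
servo_tool:
  commands:
    - [-1, [0.06, -0.111, 0], [0, 0, 0]]
    - [-1, [0.06, -0.111, 0], [0, 0, 0]]
    - [-1, [0.06, -0.111, 0], [0, 0, 0]]
    - [-1, [0.06, -0.111, 0], [0, 0, 0]]
    - [-1, [0.06, -0.111, 0], [0, 0, 0]]
    - [-1, [0.06, -0.111, 0], [0, 0, 0]]
    - [-1, [0.06, -0.111, 0], [0, 0, 0]]
    - [-1, [0.06, -0.111, 0], [0, 0, 0]]
    - [-1, [0.06, -0.111, 0], [0, 0, 0]]
    - [-1, [0.06, -0.111, 0], [0, 0, 0]]
    - [-1, [0, 0, 0], [0, 0, 0]]

```text
t: 50.25
eef_pos: [0.5663, -0.0539, 0.2027]
eef_rot: [-3.141, 0.003, 0.007]
ft_force: [0.6, -0.1, -0.1]
width: -0.0001
gripper_force: 0.0
```

```bash
python3 go.py .565 -.06 .082 0; python3 -c "
from st import *
st('s10.png')"
```

```text
turn u [-0.001  0.004  0.009] shift u cur [-0.004  0.025  0.483] shift u after turn [-0.005  0.024  0.483]
tote [566.1  22.1] [171.5 285.9] 0.22 [[480.0, 165.0], [481.0, -121.0], [652.0, -121.0], [651.0, 165.0]]
gate [ 431.5 -234.4] [234.8  23.6] 81.66 [[403.0, -349.0], [426.0, -352.0], [460.0, -120.0], [437.0, -116.0]]
```

Call:
servo_tool:
  commands:
    - [-1, [0, 0.02, 0.13], [0, 0, 0]]
    - [-1, [0, 0, 0.13], [0, 0, 0]]
    - [-1, [0, 0, 0.13], [0, 0, 0]]
    - [-1, [0, 0, 0.09], [0, 0, 0]]
    - [-1, [0, 0, 0], [0, 0, 0]]
    - [-1, [0, 0.03, 0], [0, 0, 0]]
    - [-1, [0, 0.03, 0], [0, 0, 0]]
    - [-1, [0, 0.03, 0], [0, 0, 0]]
    - [-1, [0, 0.03, 0], [0, 0, 0]]
    - [-1, [0, 0.03, 0], [0, 0, 0]]
    - [-1, [0, 0.03, 0], [0, 0, 0]]

```text
t: 51.22
eef_pos: [0.5644, -0.1093, 0.0834]
eef_rot: [3.141, 0.003, 0.003]
ft_force: [0.4, 1.1, 0.4]
width: -0.0
gripper_force: 0.7
```

Call:
servo_tool:
  commands:
    - [-1, [0, 0.04, 0], [0, 0, 0]]
    - [-1, [0, 0.04, 0], [0, 0, 0]]
    - [-1, [0, 0.04, 0], [0, 0, 0]]
    - [-1, [0, 0.04, 0], [0, 0, 0]]
    - [-1, [0, 0.04, 0], [0, 0, 0]]
    - [-1, [0, 0.04, 0], [0, 0, 0]]
    - [-1, [0, 0.04, 0], [0, 0, 0]]
    - [-1, [0, 0.04, 0], [0, 0, 0]]
    - [-1, [0, 0.04, 0], [0, 0, 0]]
    - [-1, [0, 0.04, 0], [0, 0, 0]]
    - [-1, [0, 0.04, 0], [0, 0, 0]]
    - [-1, [0, 0.04, 0], [0, 0, 0]]

```text
t: 52.22
eef_pos: [0.5643, -0.2293, 0.0825]
eef_rot: [3.141, 0.004, 0.003]
ft_force: [0.0, 1.8, 0.5]
width: 0.0001
gripper_force: 1.0
```

Call:
servo_tool:
  commands:
    - [-1, [0, 0.04, 0], [0, 0, 0]]
    - [-1, [0, 0.04, 0], [0, 0, 0]]
    - [-1, [0, 0.04, 0], [0, 0, 0]]
    - [-1, [0, 0.04, 0], [0, 0, 0]]
    - [-1, [0, 0.04, 0], [0, 0, 0]]
    - [-1, [0, 0.03, 0], [0, 0, 0]]
    - [-1, [0, 0.03, 0], [0, 0, 0]]
    - [-1, [0, 0.02, 0], [0, 0, 0]]
    - [-1, [0, 0.02, 0], [0, 0, 0]]
    - [-1, [0, 0.02, 0], [0, 0, 0]]
    - [-1, [0, 0.02, 0], [0, 0, 0]]

```text
t: 53.13
eef_pos: [0.5644, -0.3135, 0.0824]
eef_rot: [3.141, 0.005, 0.003]
ft_force: [-0.5, 1.6, 0.5]
width: 0.0001
gripper_force: 0.5
```

```bash
python3 -c "
from st import *
st()"
```

```text
tote [ 566.3 -193.4] [171.3 282.1] 0.51 [[479.0, -53.0], [482.0, -335.0], [653.0, -334.0], [651.0, -52.0]]
gate [ 430.4 -235. ] [234.  22.] 81.14 [[402.0, -349.0], [423.0, -352.0], [459.0, -121.0], [438.0, -118.0]]
```

Call:
servo_tool:
  commands:
    - [-1, [0, 0.02, 0], [0, 0, 0]]
    - [-1, [0, 0.02, 0], [0, 0, 0]]
    - [-1, [0, 0.02, 0], [0, 0, 0]]
    - [-1, [0, 0.02, 0], [0, 0, 0]]
    - [-1, [0, 0.02, 0], [0, 0, 0]]
    - [-1, [0, 0.02, 0], [0, 0, 0]]
    - [-1, [0, 0.02, 0], [0, 0, 0]]
    - [-1, [0, 0.02, 0], [0, 0, 0]]
    - [-1, [0, 0.02, 0], [0, 0, 0]]
    - [-1, [0, 0.02, 0], [0, 0, 0]]
    - [-1, [0, 0.02, 0], [0, 0, 0]]

```text
t: 54.1
eef_pos: [0.5647, -0.3688, 0.0825]
eef_rot: [3.141, 0.004, 0.003]
ft_force: [-0.2, 1.8, -0.0]
width: -0.0001
gripper_force: 0.8
```

Call:
servo_tool:
  commands:
    - [-1, [0, 0.01, 0], [0, 0, 0]]
    - [-1, [0, 0.01, 0], [0, 0, 0]]
    - [-1, [0, 0.01, 0], [0, 0, 0]]
    - [-1, [0, 0, 0], [0, 0, 0]]

```text
t: 54.43
eef_pos: [0.5647, -0.3763, 0.0825]
eef_rot: [3.141, 0.004, 0.003]
ft_force: [-0.6, 0.6, -0.5]
width: 0.0002
gripper_force: 0.0
```

Call:
servo_tool:
  commands:
    - [-1, [0, 0.01, 0], [0, 0, 0]]
    - [-1, [0, 0.008, 0], [0, 0, 0]]
    - [-1, [0, 0.005, 0], [0, 0, 0]]
    - [-1, [0, 0, 0], [0, 0, 0]]

```text
t: 54.77
eef_pos: [0.5648, -0.3782, 0.0826]
eef_rot: [-3.136, 0.005, 0.005]
ft_force: [-1.9, 21.0, 4.9]
width: 0.0002
gripper_force: 10.1
```

```bash
python3 -c "
from st import *
st()"
```

```text
tote [ 567.  -257.4] [171.6 282.5] 0.18 [[481.0, -116.0], [482.0, -399.0], [653.0, -398.0], [652.0, -116.0]]
gate [ 434.9 -169.1] [105.2  25.2] 73.72 [[408.0, -216.0], [432.0, -223.0], [462.0, -122.0], [438.0, -115.0]]
```

Call:
servo_tool:
  commands:
    - [-1, [0, -0.015, 0], [0, 0, 0]]
    - [-1, [0, -0.02, 0], [0, 0, 0]]
    - [-1, [0, -0.04, 0], [0, 0, 0]]
    - [-1, [0, 0, 0], [0, 0, 0]]
    - [-1, [0, 0, -0.13], [0, 0, 0]]
    - [-1, [0, 0, -0.14], [0, 0, 0]]
    - [-1, [0, 0, -0.14], [0, 0, 0]]
    - [-1, [0, 0, -0.14], [0, 0, 0]]
    - [-1, [0, 0, -0.14], [0, 0, 0]]

```text
t: 55.57
eef_pos: [0.5651, -0.3626, 0.257]
eef_rot: [3.141, 0.004, 0.003]
ft_force: [0.7, 0.4, -0.1]
width: -0.0002
gripper_force: 0.0
```

Call:
servo_tool:
  commands:
    - [-1, [-0.14, 0, 0], [0, 0, 0]]
    - [-1, [-0.14, 0, 0], [0, 0, 0]]
    - [-1, [-0.14, 0, 0], [0, 0, 0]]
    - [-1, [-0.14, 0, 0], [0, 0, 0]]
    - [-1, [-0.14, 0, 0], [0, 0, 0]]
    - [-1, [-0.14, 0, 0], [0, 0, 0]]
    - [-1, [-0.1, 0, 0], [0, 0, 0]]
    - [-1, [0, 0, 0], [0, 0, 0]]
    - [-1, [0, 0, 0], [0, 0, 0]]

```text
t: 56.32
eef_pos: [0.3295, -0.3636, 0.2569]
eef_rot: [3.14, 0.003, 0.001]
ft_force: [0.5, -0.3, 0.1]
width: -0.0004
gripper_force: 0.0
```

```bash
python3 look.py 11; python3 -c "
from st import *
st()"
```

```text
slot 0 0  flange x   0
slot 1 0  flange x   0
slot 2 0  flange x   0
slot 3 0  flange x   0
scene cradle 0 226 z95 0.1425 x -0.0908 y -0.0695 0.0685 slope 0.01
scene cradle 1 231 z95 0.143 x -0.0312 y -0.0716 0.0636 slope 0.006
scene cradle 2 244 z95 0.1422 x 0.0287 y -0.0684 0.0656 slope -0.003
scene cradle 3 253 z95 0.142 x 0.0885 y -0.0829 0.0532 slope -0.002
side cradle 0 285 z95 0.1409 x -0.0962 y -0.0633 0.0707 slope -0.002
side cradle 1 260 z95 0.1429 x -0.0353 y -0.0678 0.0683 slope -0.003
side cradle 2 241 z95 0.1437 x 0.0249 y -0.0626 0.0711 slope -0.009
side cradle 3 237 z95 0.1421 x 0.0836 y -0.0783 0.0565 slope -0.001
tote [ 567.1 -257.4] [170.6 282.1] 0.09
tote [ 567.5 -257.5] [171.5 282.2] 0.37 [[481.0, -117.0], [483.0, -399.0], [654.0, -398.0], [652.0, -116.0]]
gate [ 425.1 -233.7] [234.2  24.1] 78.27 [[390.0, -346.0], [413.0, -351.0], [461.0, -121.0], [437.0, -117.0]]
```

View pics/sc11.png

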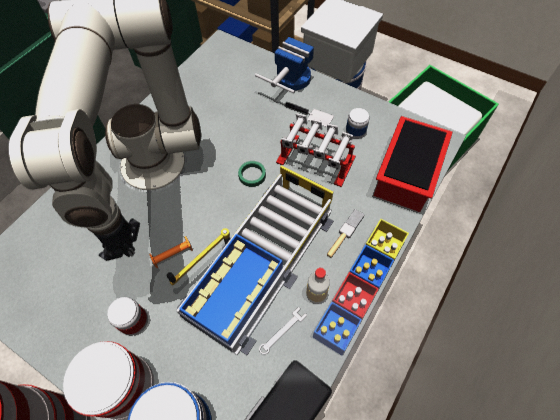

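The final scene view shows the tote back at the lip (230,287), the gate open at (200,255) and four spools on the stand (317,145). The spool on pair 3 has been knocked: it now sits about 12 mm off centre along its axis. I'll re-centre it.

Call:
servo_tool:
  commands:
    - [0, [0, 0, 0], [0, 0, -0.1546]]
    - [0, [0, 0, 0], [0, 0, -0.1546]]
    - [0, [0, 0, 0], [0, 0, -0.1546]]
    - [0, [0, 0, 0], [0, 0, -0.1546]]
    - [0, [0, 0, 0], [0, 0, -0.1546]]
    - [0, [0, 0, 0], [0, 0, -0.1546]]
    - [0, [0, 0, 0], [0, 0, -0.1546]]
    - [0, [0, 0, 0], [0, 0, -0.1546]]
    - [0, [0, 0, 0], [0, 0, -0.1546]]
    - [0, [0, 0, 0], [0, 0, -0.1546]]
    - [0, [0, 0, 0], [0, 0, -0.1546]]
    - [0, [0, 0, 0], [0, 0, -0.1546]]
  grip_force: 50

```text
t: 57.52
eef_pos: [0.3313, -0.3633, 0.2555]
eef_rot: [-3.137, 0.0, 1.467]
ft_force: [-0.0, -0.1, -0.3]
width: 0.0427
gripper_force: 0.0
```

Call:
servo_tool:
  commands:
    - [0, [0, 0, 0], [0, 0, -0.1546]]
    - [0, [0, 0, 0], [0, 0, -0.1546]]
    - [0, [0.128, 0.069, 0], [0, 0, 0]]
    - [0, [0.128, 0.069, 0], [0, 0, 0]]
    - [0, [0.128, 0.069, 0], [0, 0, 0]]
    - [0, [0.128, 0.069, 0], [0, 0, 0]]
    - [0, [0.128, 0.069, 0], [0, 0, 0]]
    - [0, [0.128, 0.069, 0], [0, 0, 0]]
    - [0, [0.128, 0.069, 0], [0, 0, 0]]
    - [0, [0.128, 0.069, 0], [0, 0, 0]]
    - [0, [0.128, 0.069, 0], [0, 0, 0]]
    - [0, [0.128, 0.069, 0], [0, 0, 0]]

```text
t: 58.52
eef_pos: [0.4601, -0.021, 0.2551]
eef_rot: [-3.137, -0.0, 1.704]
ft_force: [0.6, -0.7, 0.0]
width: 0.043
gripper_force: 0.0
```

Call:
servo_tool:
  commands:
    - [0, [0.128, 0.069, 0], [0, 0, 0]]
    - [0, [0.128, 0.069, 0], [0, 0, 0]]
    - [0, [0.128, 0.069, 0], [0, 0, 0]]
    - [0, [0.128, 0.069, 0], [0, 0, 0]]
    - [0, [0.128, 0.069, 0], [0, 0, 0]]
    - [0, [0.128, 0.069, 0], [0, 0, 0]]
    - [0, [0.128, 0.069, 0], [0, 0, 0]]
    - [0, [0.128, 0.069, 0], [0, 0, 0]]
    - [0, [0.128, 0.069, 0], [0, 0, 0]]
    - [0, [0.128, 0.069, 0], [0, 0, 0]]
    - [0, [0, 0, 0], [0, 0, 0]]
    - [0, [0, 0, 0], [0, 0, 0]]

```text
t: 59.52
eef_pos: [0.5883, 0.3193, 0.2514]
eef_rot: [-3.134, 0.001, 1.706]
ft_force: [0.3, -1.3, -0.5]
width: 0.0423
gripper_force: 0.0
```

```bash
python3 go.py .6045 .338 .112 1.70; python3 -c "
from h import *
p,d,K,T=cam('wrist');save('w12.png',p)"
```

```text
turn u [-0.01   0.002  0.008] shift u cur [0.066 0.079 0.557] shift u after turn [0.066 0.074 0.557]
```

View pics/w12.png

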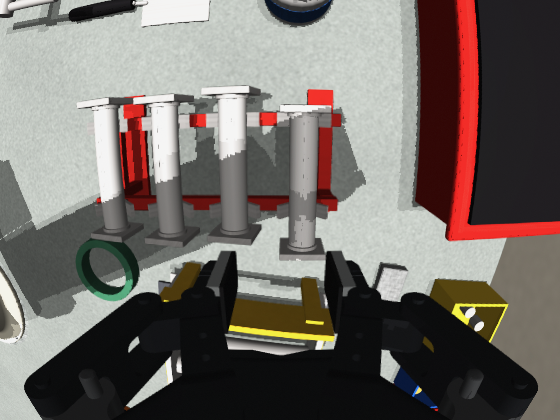

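The wrist view confirms it: the right-hand spool, at column 302, sits about 12 mm nearer the robot than the other three.

Call:
servo_tool:
  commands:
    - [0, [0.066, 0.074, 0], [0, 0, 0.008]]
    - [0, [0, 0, 0.13], [0, 0, 0]]
    - [0, [0, 0, 0.13], [0, 0, 0]]
    - [0, [0, 0, 0.13], [0, 0, 0]]
    - [0, [0, 0, 0.1], [0, 0, 0]]
    - [0, [0, 0, 0.06], [0, 0, 0]]
    - [0, [0, 0, 0], [0, 0, 0]]
    - [0, [0, 0, 0], [0, 0, 0]]

```text
t: 60.23
eef_pos: [0.6035, 0.3343, 0.1176]
eef_rot: [-3.137, 0.0, 1.696]
ft_force: [0.2, 0.2, 0.4]
width: 0.0427
gripper_force: 0.0
```

Call:
servo_tool:
  commands:
    - [-1, [0, 0, 0], [0, 0, 0]]
    - [-1, [0, 0, 0], [0, 0, 0]]
    - [-1, [0, 0, 0], [0, 0, 0]]
    - [-1, [0, 0, 0], [0, 0, 0]]
    - [-1, [0, 0, 0], [0, 0, 0]]
    - [-1, [0, 0, 0], [0, 0, 0]]

```text
t: 60.73
eef_pos: [0.6043, 0.3352, 0.1198]
eef_rot: [-3.14, -0.001, 1.696]
ft_force: [-2.9, -1.7, 6.7]
width: 0.0218
gripper_force: 48.9
```

Call:
servo_tool:
  commands:
    - [0, [0, 0, 0], [0, 0, 0]]
    - [0, [0, 0, 0], [0, 0, 0]]
    - [0, [0, 0, 0], [0, 0, 0]]
    - [0, [0, 0, 0.03], [0, 0, 0]]
    - [0, [0, 0, 0], [0, 0, 0]]
    - [-1, [0, 0, 0], [0, 0, 0]]
    - [-1, [0, 0, 0], [0, 0, 0]]
    - [-1, [0, 0, 0], [0, 0, 0]]
    - [-1, [0, 0, 0], [0, 0, 0]]
    - [-1, [0, 0, 0], [0, 0, 0]]

```text
t: 61.57
eef_pos: [0.6039, 0.3352, 0.1095]
eef_rot: [-3.138, -0.0, 1.696]
ft_force: [2.6, 0.1, -0.8]
width: 0.0222
gripper_force: 49.1
```

Call:
servo_tool:
  commands:
    - [-1, [0, 0, -0.04], [0, 0, 0]]
    - [-1, [0, 0, -0.02], [0, 0, 0]]
    - [-1, [0.02, 0, 0], [0, 0, 0]]
    - [-1, [0.02, 0, 0], [0, 0, 0]]
    - [-1, [0.01, 0, 0], [0, 0, 0]]
    - [-1, [0, 0, 0], [0, 0, 0]]
    - [-1, [0, 0, 0], [0, 0, 0]]

```text
t: 62.15
eef_pos: [0.602, 0.3478, 0.1241]
eef_rot: [-3.137, 0.0, 1.697]
ft_force: [-0.7, 0.1, -1.9]
width: 0.0223
gripper_force: 50.8
```

Call:
servo_tool:
  commands:
    - [-1, [0, 0, 0.03], [0, 0, 0]]
    - [-1, [0, 0, 0.02], [0, 0, 0]]
    - [-1, [0, 0, 0.006], [0, 0, 0]]
    - [-1, [0, 0, 0], [0, 0, 0]]
    - [-1, [0, 0, 0], [0, 0, 0]]

```text
t: 62.57
eef_pos: [0.6021, 0.3473, 0.1102]
eef_rot: [-3.137, 0.0, 1.696]
ft_force: [0.4, 0.2, -1.5]
width: 0.022
gripper_force: 50.8
```

Call:
servo_tool:
  commands:
    - [0, [0, 0, 0], [0, 0, 0]]
    - [0, [0, 0, 0], [0, 0, 0]]
    - [0, [0, 0, 0], [0, 0, 0]]
    - [0, [0, 0, 0], [0, 0, 0]]
    - [0, [0, 0, -0.05], [0, 0, 0]]
    - [0, [0, 0, -0.13], [0, 0, 0]]
    - [0, [0, 0, -0.13], [0, 0, 0]]
    - [0, [0, 0, -0.13], [0, 0, 0]]

```text
t: 63.23
eef_pos: [0.6022, 0.3474, 0.2229]
eef_rot: [-3.138, -0.0, 1.697]
ft_force: [1.1, -0.0, 1.0]
width: 0.0429
gripper_force: 0.0
```

Call:
servo_tool:
  commands:
    - [0, [-0.13, -0.05, 0], [0, 0, 0]]
    - [0, [-0.13, -0.05, 0], [0, 0, 0]]
    - [0, [-0.13, -0.05, 0], [0, 0, 0]]
    - [0, [-0.13, -0.05, 0], [0, 0, 0]]
    - [0, [-0.13, -0.05, 0], [0, 0, 0]]
    - [0, [-0.13, -0.05, 0], [0, 0, 0]]
    - [0, [-0.13, -0.05, 0], [0, 0, 0]]
    - [0, [-0.13, -0.05, 0], [0, 0, 0]]
    - [0, [-0.13, -0.05, 0], [0, 0, 0]]
    - [0, [0, 0, 0], [0, 0, 0]]
    - [0, [0, 0, 0], [0, 0, 0]]

```text
t: 64.15
eef_pos: [0.5276, 0.0418, 0.2226]
eef_rot: [-3.139, -0.0, 1.694]
ft_force: [0.7, 0.5, 0.4]
width: 0.0429
gripper_force: 0.0
```

```bash
python3 look.py 13; python3 -c "
from st import *
st()"
```

```text
slot 0 0  flange x   0
slot 1 0  flange x   0
slot 2 0  flange x   0
slot 3 0  flange x   0
scene cradle 0 131 z95 0.1426 x -0.0858 y -0.0672 0.0656 slope -0.073
scene cradle 1 234 z95 0.1435 x -0.0312 y -0.0719 0.0619 slope 0.005
scene cradle 2 244 z95 0.1425 x 0.0287 y -0.0679 0.0654 slope -0.002
scene cradle 3 249 z95 0.143 x 0.088 y -0.0709 0.064 slope 0.001
side cradle 0 280 z95 0.1427 x -0.0956 y -0.0632 0.0695 slope 0.003
side cradle 1 263 z95 0.1426 x -0.0351 y -0.0663 0.0674 slope -0.009
side cradle 2 249 z95 0.1424 x 0.0239 y -0.0618 0.0721 slope -0.016
side cradle 3 234 z95 0.1416 x 0.0849 y -0.0653 0.0688 slope -0.009
tote [ 566.9 -257.2] [171.1 282.2] 0.23
tote [ 567.4 -257.8] [171.1 281.4] 0.18 [[481.0, -117.0], [482.0, -399.0], [653.0, -398.0], [653.0, -117.0]]
gate [ 424.9 -232.7] [235.7  23.1] 78.15 [[389.0, -346.0], [412.0, -350.0], [460.0, -120.0], [438.0, -115.0]]
```

View pics/sd13.png

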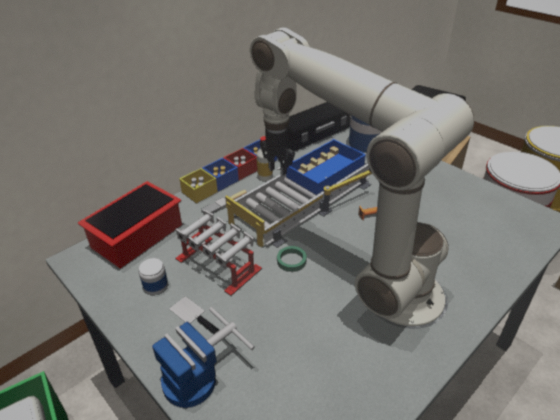

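The side view shows four evenly placed spools on the stand at (215,240), the tote back at (325,167) and the gate open at (347,182). The gripper is clear of everything, so I'll hand in.

```bash
python3 -c "
from plant import ctrl
print(ctrl.sign_off())"
```

```text
the job is handed in; nothing more can be done
None
```

The job is done and handed in at about 64 s: all four spools are bedded and centred on the stand (I re-centred the one on pair 3 after it was knocked), the gate is open, and the empty tote is back against the lip.

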